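# Find the cap that fits the cleaner can and screw it home

### The arm

A 6-joint arm with a two-finger parallel gripper is mounted at the origin on the work surface. World frame = base frame: x ahead of the robot, y to its left, z up, the work surface at z = 0. Lengths are in m, angles in rad, forces in N, time in s.
With the tool pointing down it reaches from about 0.35 to 0.775 m from the base axis. Payload 7.3 kg.
Tool frame: the origin (TCP) lies midway between the tips of the shut fingers; the grasp point (between the pads) lies 19 mm behind it; z points along the fingers, y is the direction in which the jaws open and shut (so a half turn about z gives the same grasp; the last joint's range is limited). The gripper opens to 92 mm and grips with 3 to 60 N. Pads are 19 mm wide; open, the fingers measure 130 mm over their backs; the gripper's body (75 mm by 190 mm) begins 47 mm behind the grasp point.
Start: joints at [-0.146, 0.342, 1.524, -0, 1.275, -0.146], TCP at [0.525, 0, 0.227] pointing down, gripper open.
Joint ranges: [-2.53, 2.53], [-0.77, 2.02], [0.04, 2.7], [-1, 4.14], [0.28, 2.66], [-3.11, 3.11]. Speed limits (rad/s): [2.57, 2.57, 3.14, 3.14, 3.14, 3.14].

### API

Orientations are given as [roll, pitch, yaw] about the fixed x, y, z axes, in that order (R = Rz(yaw) Ry(pitch) Rx(roll)).
In Python, from cell import robot, imaging gives the robot as it stands. The module is installed in compiled form; this text tells all that it offers.
- The arm moves only by the tool send_rows, never from a script. Its argument "plan" is a list of rows, each a list of 3 entries, a list of its own where there are three numbers: the shift along the world's x, y, z in m, then the turn, a rotation vector about the world's x, y, z in rad, then the closure in counts, from 0 (fully open) to 255 (shut). A call has 1 to 20 rows; each row shifts and turns the commanded pose from where the row before left it; what a row does not reach is not made up. A row lasts 1/10 s, in which the tool goes at most 50 mm and 8.59 degrees, less where a joint would pass 70% of its speed; a pose out of reach is approached as far as the arm can. A call is refused whole if a number of a shift passes 0.05 or a number of a turn 0.15, either way. A call with a gripper value outside its range is refused whole. The fingers move at their own pace and stop on an object; "newtons" is the grip in N (left out, the last holds). Time passes only in rows, so rows that do not move let the fingers close. It gives the time, the measured TCP pose, the force and the opening at its end, in the units of the state.
- robot.observe(): the state, without advancing time (a new reading comes with each control period).
- imaging.read_camera(name): name is "scene" or "side" or "wrist"; returns a dict with "pixels" (400x640x3 uint8, red, green, blue), "fx", "fy", "cx", "cy" (pixels), "world_from_camera" (4x4, takes a point from camera to world coordinates). Camera axes: x right, y down, z forward; pixel columns grow to the right and rows downward; lengths in m; the calibration is good to about 2 mm. A picture is of the moment at which its call begins. There is no depth.
- robot.hand_in(): hands the job in, once; it reports no verdict.
The state is a dict: "time": time; "qpos": joint angles; "qvel": joint speeds; "joint_efforts": joint torques, N m; "tool_pos": TCP position; "tool_rot": TCP orientation; "contact_force": force on the tool from outside, world axes, zero at the start; "torque": the same for the moment, N m; "opening": finger opening in m.
Only numpy, scipy, OpenCV 4.12 (cv2) and the standard library are available. Lean on these libraries where they do the work, as an engineer would, in place of code of your own. Each camera call takes 0.05 s, during which the arm holds its last target.

### The job

The cap lying loose on the neck of the board cleaner can is too large for its thread. Take it off, find out by trying which of the two caps in the tray has the can's thread, and screw that one fully home; leave the two caps that do not fit standing upright in the tray. Leave the boards, the solder spool and the flux bottle where they are.

Things in the scene. Friction and masses are not known exactly. Their poses are not given: they have to be found in the camera images.
- neck_mouth (a point): centre of the open mouth of the can's neck, a white spout 36 mm across and 30 mm long. z points out of it along its axis, which leans 35 degrees from vertical to the can's front; x points up the slope to the can's back. It has a coarse right-handed triple-start thread, 44 mm over the ridges: 27 mm per turn, 2.6 mm end play. Caps slip over the ridges with 1.5 mm to spare.
- cap_home (a point): where the fitting cap's middle lies when home, seal on the rim: 8.5 mm out from the mouth. Set square on the mouth, the fitting cap first rests 7.5 to 16.5 mm further out, sinks as it is turned clockwise (seen from outside), is caught by the thread within 0.4 turn and is home after 0.25 to 0.7 turn in all. The wrong cap of the tray stays 16 to 18 mm out however it is turned. Axes as neck_mouth.
- can: white plastic canister of board cleaner, full and heavy, does not move. 200 mm long, 140 wide, 175 high; a carrying handle up to 219 mm runs along the back half of its top; in front a shoulder slopes at 35 degrees and carries the neck. Origin under its middle at bench height, front to -x, z up. The neck's mouth lies 67 mm in front of the origin and 165 mm up.
- tray: grey plastic tray, fixed, 120 x 300 x 18 mm high, floor and walls 4 mm thick, with two cross walls that make three compartments side by side along y, each about 112 x 95 mm, their middles at y = -98, 0 and +98 mm; the one at +98 is empty at first. Origin at the centre of its underside, z up.
- cap_1_mid (a point): middle (half-way up, on the axis) of one of three black screw caps, alike outside, 61 mm high: ribbed round skirt 62 mm across and 27 mm high, closed on top, and on it an upright bar to turn it by, 58 mm long, 16 thick, 34 high (from 3.5 mm below this point to 30.5 above). z up the axis, x along the bar. This one starts on the neck, at cap_home, its bar up and down the slope; its thread is too large: it only lies there loose and pulls straight off.
- cap_2_mid (a point): the same point of another of the three caps (see cap_1_mid): same outside, size and axes. Starts standing upright in a tray compartment, at any turn. Of cap_2 and cap_3 one fits the can and one does not; either may stand in either compartment.
- cap_3_mid (a point): the same point of another of the three caps (see cap_1_mid): same outside, size and axes. Starts standing upright in a tray compartment, at any turn. Of cap_2 and cap_3 one fits the can and one does not; either may stand in either compartment.
- cap_1: the cap of cap_1_mid; origin at the centre of its underside, 30.5 mm below that point; z up the axis, x along the bar; about 90 g
- cap_2: the cap of cap_2_mid; origin at the centre of its underside, 30.5 mm below that point; z up the axis, x along the bar; about 90 g
- cap_3: the cap of cap_3_mid; origin at the centre of its underside, 30.5 mm below that point; z up the axis, x along the bar; about 90 g
- long_board: green circuit board lying on the bench, 100 x 220 mm and 4 mm thick with parts up to 10 mm above it; origin at the centre of its underside; to be left alone
- ring_board: round green circuit board with a hole, 124 mm across, 4 mm thick; origin at the centre of its underside; to be left alone
- spool: spool of solder wire standing on end, 60 mm across and 45 mm high; origin at the centre of its underside; to be left alone
- flux_bottle: small amber bottle, 44 mm across and 110 mm high; origin at the centre of its underside; to be left alone
There are look-alikes about, which are no part of the job. What is shaped like the cap_3 but yellow is not meant. What is shaped like the cap_1 but yellow is not meant.

How it is judged:
By the outcome, as a careful person would: the job done as asked, in the order asked, and still so for the second after the job is handed in, with the robot touching nothing.
It also fails if it takes over 72 s, if anything falls off the work surface, if the arm or the gripper's body presses on something with over 40 N, if the wrist force passes 120 N, or if a joint passes its speed limit or range.

## Working session

There is one attempt and no reset: what is moved stays moved. The work goes in short steps, Python scripts to look and compute and a tool call to move; the robot and the scene stay as the last step left them, time stands still between calls to the robot, and variables do not carry over. Pictures are saved under pics/ and viewed, and the job is handed in when it is done.

Besides the shell and the picture viewer there is one more tool, called as name(argument=value, ...) on one line, values as JSON. send_rows: Moves the arm, as the interface text tells. Its arguments: {"type":"object","properties":{"plan":{"type":"array"},"newtons":{"type":"number"}},"required":["plan"]}

```bash
mkdir -p pics; cat > h.py <<'E'
import numpy as np, cv2
from cell import robot, imaging
def snap(n,f):
    d=imaging.read_camera(n); cv2.imwrite('pics/'+f+'.png',d['pixels'][:,:,::-1]); np.savez('pics/'+f+'.npz',**d); return d
def crop(f,u0,v0,u1,v1,k,out):
    im=cv2.imread('pics/'+f+'.png')[v0:v1,u0:u1]; cv2.imwrite('pics/'+out+'.png',cv2.resize(im,None,fx=k,fy=k,interpolation=cv2.INTER_CUBIC))
def ray(f,u,v):
    d=np.load('pics/'+f+'.npz'); T=d['world_from_camera']; r=T[:3,:3]@np.array([(u-d['cx'])/d['fx'],(v-d['cy'])/d['fy'],1]); return T[:3,3],r/np.linalg.norm(r)
def atz(f,u,v,z):
    o,r=ray(f,u,v); return o+r*(z-o[2])/r[2]
def tri(*obs):
    A=np.zeros((3,3));b=np.zeros(3);L=[]
    for f,u,v in obs:
        o,r=ray(f,u,v);P=np.eye(3)-np.outer(r,r);A+=P;b+=P@o;L.append((o,P))
    p=np.linalg.solve(A,b); return p,[np.linalg.norm(P@(p-o)) for o,P in L]
def proj(f,p):
    d=np.load('pics/'+f+'.npz'); T=np.linalg.inv(d['world_from_camera']); q=T[:3,:3]@np.array(p)+T[:3,3]; return np.array([d['fx']*q[0]/q[2]+d['cx'],d['fy']*q[1]/q[2]+d['cy']])
E
python3 - <<'E'
from h import *
print(robot.observe())
for n in ['scene','side','wrist']:
    d=snap(n,n+'0'); print(n,d['fx'],d['cx'],d['world_from_camera'].round(3).tolist())
E
```

```text
{'time': 0.0, 'qpos': array([-1.45983926e-01,  3.42714651e-01,  1.52503914e+00,  2.67665885e-05,
        1.27540468e+00, -1.46015116e-01]), 'qvel': array([ 1.52868640e-04,  1.49349331e-03, -1.28692497e-03, -4.37118730e-05,
        1.37008639e-03, -8.60309592e-04]), 'joint_efforts': array([ 7.61924657e-04, -4.31245601e+01, -2.44219762e+01,  7.17750052e-02,
        5.59406646e-02, -1.04314388e-04]), 'tool_pos': array([5.24581326e-01, 1.00487829e-04, 2.26041438e-01]), 'tool_rot': array([-3.14004722e+00, -2.53144638e-04,  1.57081951e+00]), 'contact_force': array([ 0.90872763, -0.7849388 , -0.30542179]), 'torque': array([-0.0065683 ,  0.02590548,  0.03725027]), 'opening': 0.09158262970451576}
scene 486.5101368766459 322.8635342373547 [[-0.332, 0.553, -0.764, 1.44], [0.943, 0.192, -0.271, 0.304], [-0.003, -0.811, -0.585, 0.784], [0.0, 0.0, 0.0, 1.0]]
side 426.56310500746656 321.2921565944189 [[0.876, -0.324, 0.356, 0.13], [-0.481, -0.562, 0.672, -0.832], [-0.018, -0.761, -0.649, 0.953], [0.0, 0.0, 0.0, 1.0]]
wrist 299.1479262760165 318.83707038214436 [[1.0, -0.0, -0.001, 0.525], [-0.0, -0.959, -0.282, 0.078], [-0.001, 0.282, -0.959, 0.384], [0.0, 0.0, 0.0, 1.0]]
```

View pics/scene0.png

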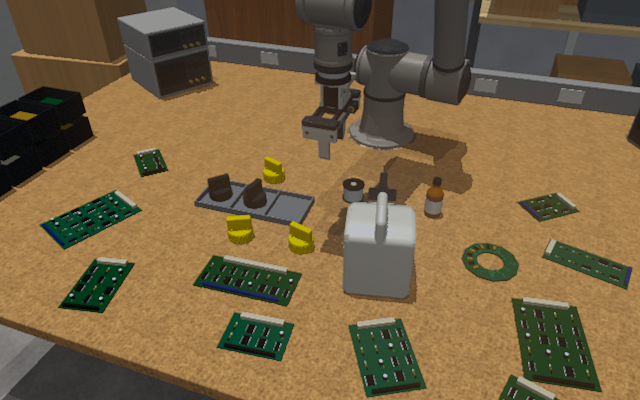

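View pics/side0.png

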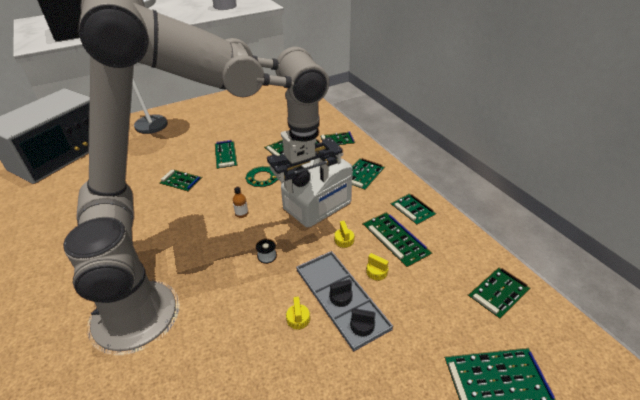

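View pics/wrist0.png

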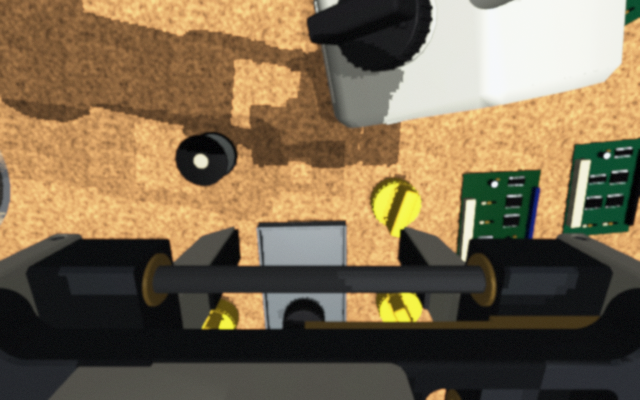

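The three black caps are the targets: one on the neck (scene ~380,190), two in the tray (scene ~219,187 and 255,194). The yellow caps (scene 273,170; 239,229; 300,238) are look-alikes. I'll enlarge to check.

```bash
python3 - <<'E'
from h import *
crop('scene0',180,140,340,260,5,'c1'); crop('side0',250,240,410,360,5,'c2'); crop('scene0',320,150,460,310,4,'c3'); crop('side0',230,120,390,240,5,'c4')
E
```

```text
(no output)
```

View pics/c1.png

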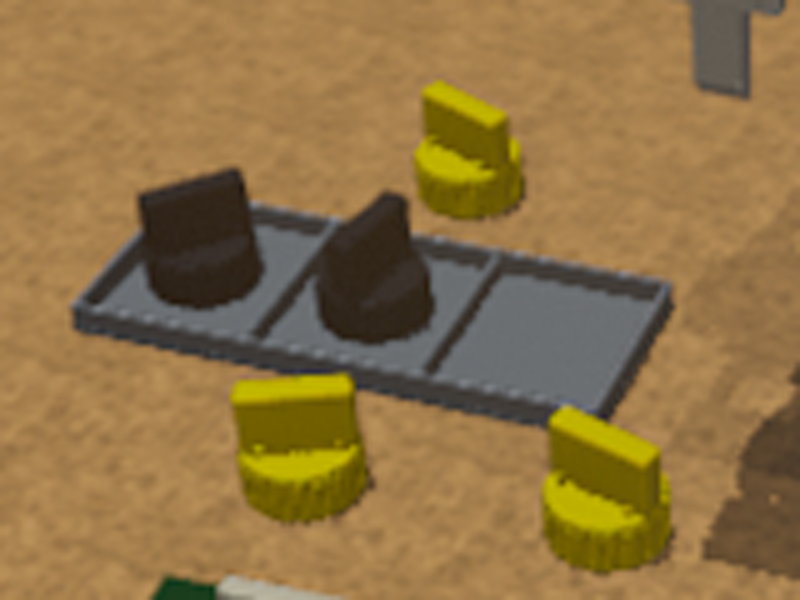

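View pics/c2.png

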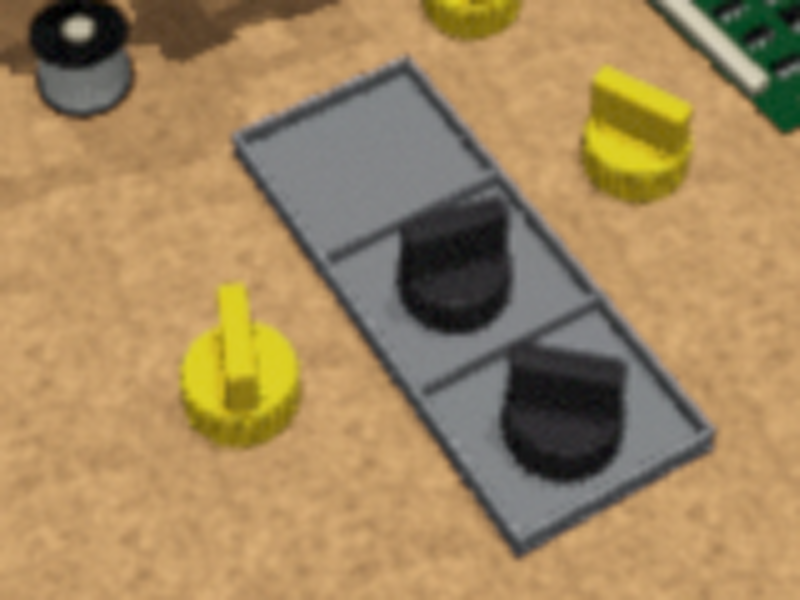

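View pics/c3.png

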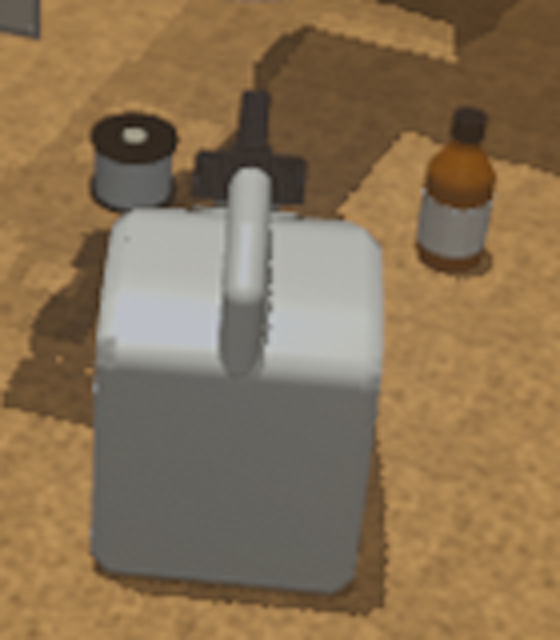

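View pics/c4.png

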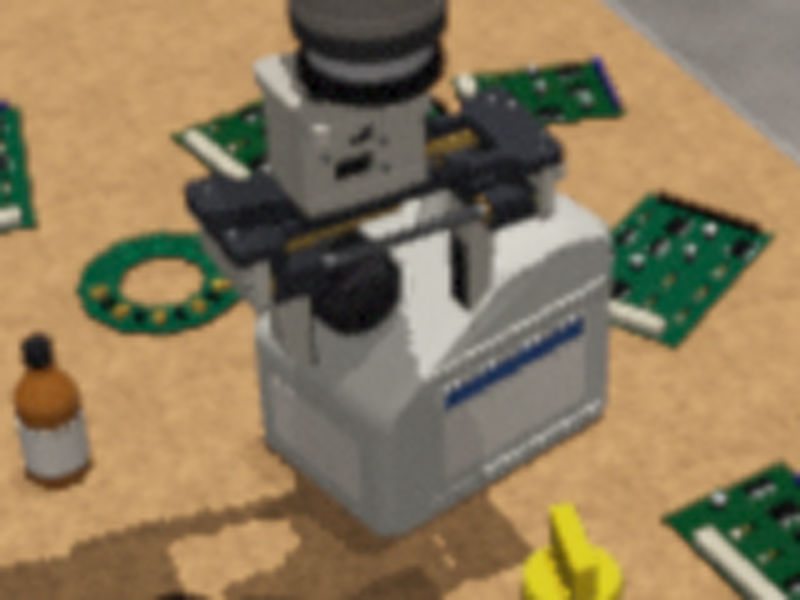

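```bash
python3 - <<'E'
from h import *
print('tray side')
for u,v in [(235,137),(408,60),(713,433),(519,545)]: print(atz('side0',250+u/5,240+v/5,.018).round(4))
print('tray scene')
for u,v in [(668,287),(250,203),(75,310),(605,412)]: print(atz('scene0',180+u/5,140+v/5,.018).round(4))
# caps in tray: bar top ends / bottom of skirts
def P(c,u,v): return (('side0',250+u/5,240+v/5) if c=='s' else ('scene0',180+u/5,140+v/5))
# bar tops z=.065
print('bars side z.065')
for u,v in [(400,228),(505,208),(510,350),(627,370)]: print(atz('side0',250+u/5,240+v/5,.065).round(4))
print('bars scene')
for u,v in [(332,240),(395,197),(140,190),(240,175)]: print(atz('scene0',180+u/5,140+v/5,.065).round(4))
print('spool',atz('side0',250+80/5,240+25/5,.045), 'flux',atz('side0',230+37/5,120+345/5,.11))
print('can corners bottom'); 
for u,v in [(95,568),(350,590)]: print(atz('scene0',320+u/4,150+v/4,0).round(4))
for u,v in [(390,535),(600,410),(270,445)]: print(atz('side0',230+u/5,120+v/5,0).round(4))
print('handle', atz('scene0',320+250/4,150+175/4,.219), atz('scene0',320+245/4,150+290/4,.219))
print('bar on can', [atz('scene0',320+u/4,150+92/4,.21) for u in (243,268)])
E
```

```text
tray side
[ 0.4413 -0.085   0.018 ]
[ 0.5568 -0.0825  0.018 ]
[ 0.564  -0.3768  0.018 ]
[ 0.4469 -0.3813  0.018 ]
tray scene
[ 0.4512 -0.0734  0.018 ]
[ 0.4526 -0.3244  0.018 ]
[ 0.5738 -0.3636  0.018 ]
[ 0.5618 -0.0662  0.018 ]
bars side z.065
[ 0.4731 -0.2204  0.065 ]
[ 0.5274 -0.2362  0.065 ]
[ 0.483  -0.3125  0.065 ]
[ 0.5265 -0.3504  0.065 ]
bars scene
[ 0.53   -0.2292  0.065 ]
[ 0.4829 -0.2157  0.065 ]
[ 0.5213 -0.3474  0.065 ]
[ 0.4909 -0.3038  0.065 ]
spool [0.39114151 0.01542664 0.045     ] flux [0.38986722 0.225373   0.11      ]
can corners bottom
[0.7343 0.1004 0.    ]
[0.7046 0.2337 0.    ]
[0.5532 0.0637 0.    ]
[0.7348 0.1014 0.    ]
[0.523  0.1817 0.    ]
handle [0.65406639 0.15137156 0.219     ] [0.74409296 0.17096708 0.219     ]
bar on can [array([0.56742689, 0.12699948, 0.21      ]), array([0.5630195 , 0.13974215, 0.21      ])]
```

Two black caps stand in the tray (crop c1: 200,240 and 375,265), the third sits on the neck; tray is along world y, can yawed ~12° with its front to the robot. I'll go to a standoff square to the neck and measure there.

```bash
cat >> h.py <<'E'
from scipy.spatial.transform import Rotation as Ro
def cf(yaw):
    c,s=np.cos(yaw),np.sin(yaw);cx=np.array([c,s,0]);cy=np.array([-s,c,0]);a=np.radians(35)
    n=-np.sin(a)*cx+np.array([0,0,np.cos(a)]);nx=np.cos(a)*cx+np.array([0,0,np.sin(a)]);return nx,cy,n
def plan(p,R,o=None):
    o=o or robot.observe()
    dR=Ro.from_matrix(R)*Ro.from_euler('xyz',o['tool_rot']).inv()
    dp=np.array(p)-o['tool_pos'];w=dR.as_rotvec()
    print('dp',dp.round(4),'w',w.round(4),'|w|',np.linalg.norm(w).round(3),'rows',np.ceil(max(np.linalg.norm(w)/.149,np.linalg.norm(dp)/.049)))
E
python3 - <<'E'
from h import *
nx,ny,n=cf(.207); print(nx,ny,n)
plan(np.array([.56,.133,.172])+.1*n,np.c_[-nx,ny,-n])
E
```

```text
[0.8016647  0.16835612 0.57357644] [-0.20552487  0.97865189  0.        ] [-0.56133166 -0.11788422  0.81915204]
dp [-0.0208  0.1211  0.0277] w [-0.4384 -0.5419  1.716 ] |w| 1.852 rows 13.0
```

send_rows(plan=[[[-0.0015,0.005,0.012],[-0.0313,-0.0387,0.1226],0],[[-0.0015,0.005,0.012],[-0.0313,-0.0387,0.1226],0],[[-0.0015,0.005,0.012],[-0.0313,-0.0387,0.1226],0],[[-0.0015,0.005,0.012],[-0.0313,-0.0387,0.1226],0],[[-0.0015,0.009,0.002],[-0.0313,-0.0387,0.1226],0],[[-0.0015,0.009,0.002],[-0.0313,-0.0387,0.1226],0],[[-0.0015,0.009,0.002],[-0.0313,-0.0387,0.1226],0],[[-0.0015,0.009,0.002],[-0.0313,-0.0387,0.1226],0],[[-0.0015,0.011,0.002],[-0.0313,-0.0387,0.1226],0],[[-0.0015,0.011,0.002],[-0.0313,-0.0387,0.1226],0],[[-0.0015,0.011,-0.008],[-0.0313,-0.0387,0.1226],0],[[-0.0015,0.011,-0.008],[-0.0313,-0.0387,0.1226],0],[[-0.0015,0.011,-0.008],[-0.0313,-0.0387,0.1226],0],[[-0.0013,0.01,-0.006],[-0.0313,-0.0387,0.1226],0]])

```text
time: 1.55
tool_pos: [0.5035, 0.1213, 0.2561]
tool_rot: [-3.142, 0.61, -2.931]
contact_force: [0.1, 0.8, -0.2]
opening: 0.0921
```

```bash
python3 - <<'E'
from h import *
for n in ['scene','side','wrist']: snap(n,n+'1')
o=robot.observe(); print(o['qpos'],o['time'])
nx,ny,n=cf(.207)
plan(np.array([.56,.133,.172])+.1*n,np.c_[-nx,ny,-n])
crop('scene1',180,130,440,325,3,'d1');crop('side1',220,150,410,290,4,'d2')
E
```

```text
[ 0.02066117  0.01776717  2.01781791  0.21655713  0.51637302 -1.90680963] 1.7
dp [ 0.0003  0.0006 -0.0023] w [-0.0033 -0.0037  0.0052] |w| 0.007 rows 1.0
```

View pics/wrist1.png

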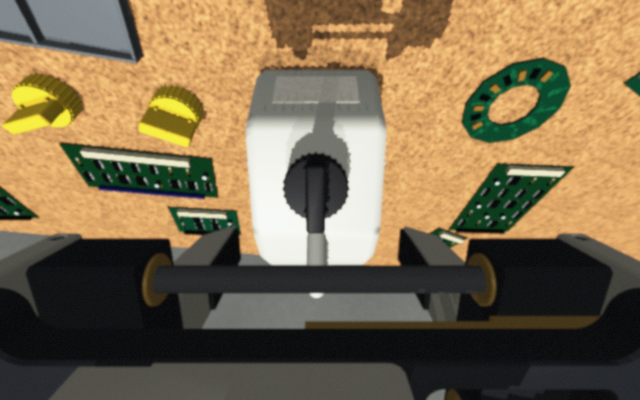

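View pics/d1.png

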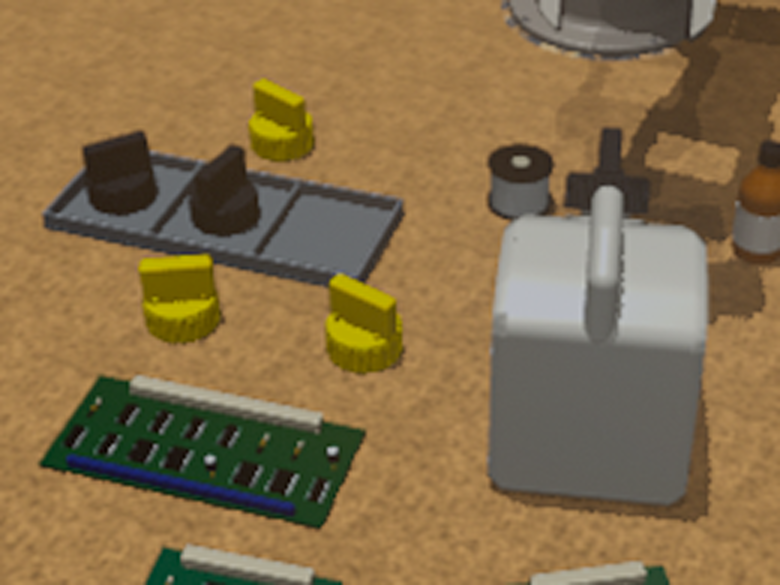

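View pics/d2.png

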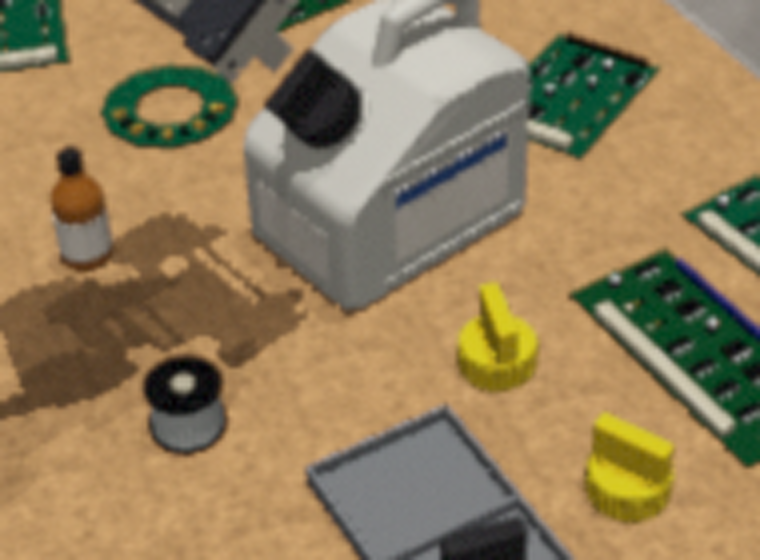

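```bash
python3 - <<'E'
from h import *
crop('wrist1',240,60,400,260,3,'e1');crop('side1',270,150,340,200,10,'e2');crop('scene1',360,160,410,210,10,'e3')
E
```

```text
(no output)
```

View pics/e1.png

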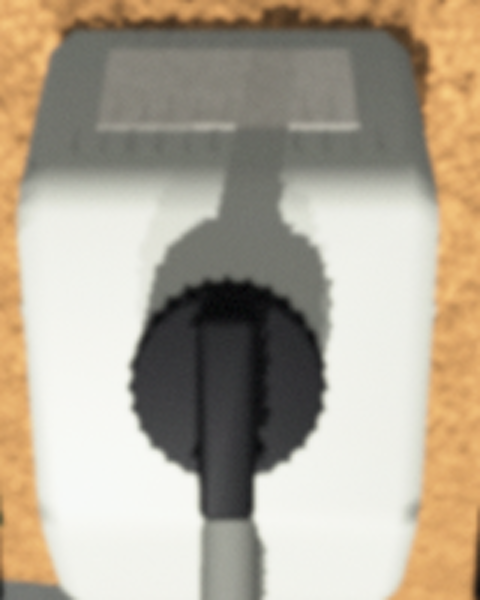

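View pics/e2.png

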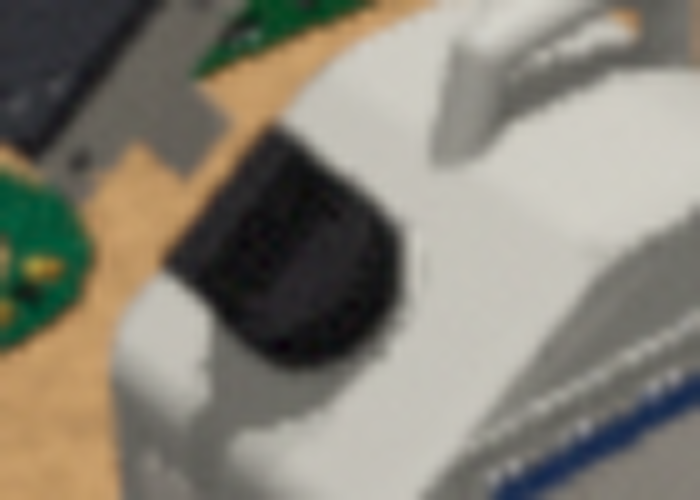

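View pics/e3.png

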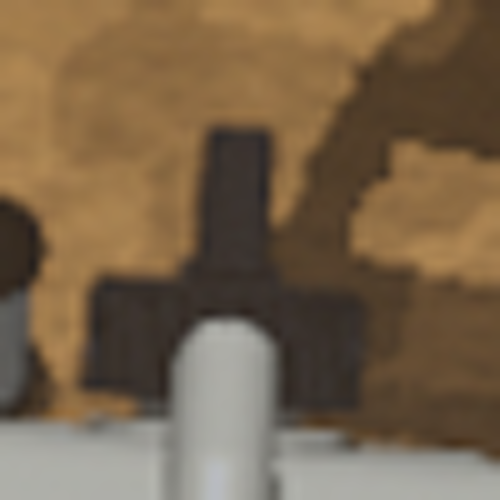

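```bash
python3 - <<'E'
from h import *
W=lambda u,v:('wrist1',240+u/3,60+v/3); S=lambda u,v:('side1',270+u/10,150+v/10); C=lambda u,v:('scene1',360+u/10,160+v/10)
for nm,o in [('up+y',[W(253,518),S(275,125),C(270,130)]),('up-y',[W(202,518),C(212,130)]),('lo+y',[W(258,322),S(165,262)]),('up+y WC',[W(253,518),C(270,130)]),('up+y WS',[W(253,518),S(275,125)])]:
    p,e=tri(*o); print(nm,p.round(4),np.round(e,4))
nx,ny,n=cf(.207)
m=np.array([.56,.133,.172])
for s,t in [(1,1),(1,-1),(-1,1),(-1,-1)]:
    p=m+s*.029*nx+t*.008*ny+.0305*n; print(s,t,p.round(4),'W',(proj('wrist1',p)-[240,60])*3,'S',(proj('side1',p)-[270,150])*10,'C',(proj('scene1',p)-[360,160])*10)
E
```

```text
up+y [0.5631 0.1386 0.2078] [0.002  0.0037 0.0021]
up-y [0.5661 0.1269 0.2092] [0.0008 0.0008]
lo+y [0.5231 0.1328 0.1717] [0.0008 0.0008]
up+y WC [0.5626 0.1397 0.2097] [0.0001 0.0001]
up+y WS [0.5659 0.1397 0.2051] [0.0025 0.0025]
1 1 [0.5645 0.1421 0.2136] W [259.70032968 534.40486332] S [266.87321972  91.18210234] C [280.47278195 121.35905233]
1 -1 [0.5678 0.1265 0.2136] W [202.19258094 534.57015894] S [299.78810361 113.92203935] C [205.77286871 116.28107933]
-1 1 [0.518  0.1324 0.1804] W [260.83566471 329.55911831] S [149.17037893 242.63695845] C [274.34310604 131.53387241]
-1 -1 [0.5213 0.1167 0.1804] W [199.32772142 329.71534291] S [181.2630513  266.51280813] C [203.54708661 126.7047123 ]
```

```bash
python3 - <<'E'
from h import *
from scipy.optimize import least_squares
O=[(1,1,'wrist1',240+253/3,60+518/3),(1,-1,'wrist1',240+202/3,60+518/3),(-1,1,'wrist1',240+258/3,60+322/3),(-1,-1,'wrist1',240+197/3,60+322/3),
(1,1,'side1',297.5,162.5),(-1,1,'side1',286.5,176.2),(1,1,'scene1',387,173-10),(1,-1,'scene1',381.2,163)]
O=[(s,t,f,u,v) for s,t,f,u,v in O]
def res(x,fz=None):
    nx,ny,n=cf(x[3]); r=[]
    for s,t,f,u,v in O: r+=list((proj(f,x[:3]+s*.029*nx+t*.008*ny+.0305*n)-[u,v])*(1 if f=='wrist1' else .8))
    if fz: r.append((x[2]-fz)*1000)
    return r
for fz in (None,.172):
    s=least_squares(res,[.56,.133,.172,.2],args=(fz,)); print(s.x.round(4),np.round(s.fun,2))
# skirt disc in wrist: centre of skirt top
p=s.x[:3]; nx,ny,n=cf(s.x[3]); 
for d in [nx,-nx,ny,-ny]: print((proj('wrist1',p-.0035*n+.031*d)-[240,60])*3)
print((proj('wrist1',p)-[240,60])*3)
E
```

```text
[0.5517 0.1301 0.175  0.1976] [ 1.06  3.17 -1.8   3.13  0.29 -2.56 -0.67 -2.65 -2.32 -2.33 -3.06 -1.16
  0.56  4.63 -0.74  4.2 ]
[0.5532 0.1304 0.1735 0.1979] [ 1.01  2.64 -1.68  2.6   0.21 -2.46 -0.55 -2.54 -1.96 -2.18 -2.69 -1.02
  0.51  5.39 -0.8   4.96  1.51]
[226.85647166 486.3397816 ]
[227.35169108 285.73580385]
[330.93099672 389.61800114]
[123.05486822 388.96037385]
[227.06399413 392.45164132]
```

```bash
python3 - <<'E'
from h import *
from scipy.optimize import least_squares
O=[(1,1,'wrist1',240+253/3,60+518/3),(1,-1,'wrist1',240+202/3,60+518/3),(-1,1,'wrist1',240+258/3,60+322/3),(-1,-1,'wrist1',240+197/3,60+322/3)]
K=[((0,1),240+324/3,60+383/3),((0,-1),240+133/3,60+383/3),((1,0),240+228/3,60+473/3),((-1,0),240+228/3,60+283/3)]
E2=[(1,1,'scene1',387,163),(1,-1,'scene1',381.2,163)]
E3=[(1,1,'side1',297.5,162.5),(-1,1,'side1',286.5,176.2)]
def res(x,E):
    nx,ny,n=cf(x[3]); r=[]
    for s,t,f,u,v in O+E: r+=list((proj(f,x[:3]+s*.029*nx+t*.008*ny+.0305*n)-[u,v]))
    for (a,b),u,v in K: r+=list(proj('wrist1',x[:3]-.0035*n+.031*(a*nx+b*ny))-[u,v])
    return r
for E in ([],E2,E3,E2+E3):
    s=least_squares(res,[.56,.133,.172,.2],args=(E,)); print(s.x.round(4),np.round(s.fun,1))
    nx,ny,n=cf(s.x[3]);p=s.x[:3]
    for s_,t in [(1,1),(1,-1),(-1,1),(-1,-1)]:
        q=p+s_*.029*nx+t*.008*ny+.0305*n; print('   S',(proj('side1',q)-[270,150])*10,'C',(proj('scene1',q)-[360,160])*10)
E
```

```text
[0.5658 0.1333 0.1619 0.2023] [ 0.8 -1.3 -0.6 -1.3 -0.4 -1.6  0.4 -1.7  0.6  1.3 -0.8  1.3  0.1  1.8
  0.   2.3]
   S [285.58200231 112.62581184] C [271.79916114 174.97266308]
   S [318.21233672 135.46361638] C [197.22671061 169.62125586]
   S [168.25579455 262.7452217 ] C [267.12240171 182.40890635]
   S [200.06532425 286.70344049] C [196.4384828 177.3239778]
[0.5486 0.1298 0.1762 0.2015] [ 1.6  2.6 -1.5  2.6  0.6 -4.2 -0.6 -4.2  0.9  4.5 -0.7  4.   3.3  1.2
 -3.7  1.1  0.   4.2 -0.  -0.8]
   S [237.04733479  95.80164935] C [279.35313482  75.41305674]
   S [269.74045009 118.85039062] C [205.16877859  70.22788408]
   S [117.96584241 247.9277401 ] C [274.47536711  87.98667316]
   S [149.81262245 272.12795282] C [204.1398072   83.04961938]
[0.5651 0.1331 0.1624 0.2026] [ 0.8 -1.2 -0.6 -1.2 -0.3 -1.8  0.3 -1.8  0.9 -1.3  0.1  0.   0.7  1.2
 -0.9  1.2  0.1  1.8  0.   2.1]
   S [283.53764068 112.10443246] C [272.13815378 170.99910601]
   S [316.18480845 134.94397634] C [197.58412655 165.66952847]
   S [166.17712937 262.32837102] C [267.37434354 178.63546534]
   S [198.00328259 286.28957471] C [196.70715011 173.57087825]
[0.5511 0.1301 0.1743 0.2021] [ 1.3  2.1 -1.6  2.1  0.2 -3.8 -0.7 -3.8  0.8  5.9 -0.9  5.4 -3.1 -2.7
 -4.  -1.2  2.7  1.2 -3.5  1.2 -0.1  3.8 -0.2 -0.3]
   S [244.20315232  98.25520872] C [277.58906574  88.96831463]
   S [276.91697576 121.26583984] C [203.34946616  83.782224  ]
   S [125.40970443 250.15281838] C [272.66024089 100.83773445]
   S [157.28185268 274.31080152] C [202.27536508  95.90123756]
```

```bash
python3 - <<'E'
from h import *
from scipy.optimize import least_squares
O=[(1,1,'wrist1',240+253/3,60+518/3),(1,-1,'wrist1',240+202/3,60+518/3),(-1,1,'wrist1',240+258/3,60+322/3),(-1,-1,'wrist1',240+197/3,60+322/3)]
K=[((0,1),240+324/3,60+383/3),((0,-1),240+133/3,60+383/3),((1,0),240+228/3,60+473/3),((-1,0),240+228/3,60+283/3)]
E2=[(1,1,'scene1',387,173),(1,-1,'scene1',381.2,173)]
E3=[(1,1,'side1',297.5,162.5),(-1,1,'side1',286.5,176.2)]
def res(x,E,fz=None):
    nx,ny,n=cf(x[3]); r=[]
    for s,t,f,u,v in O+E: r+=list((proj(f,x[:3]+s*.029*nx+t*.008*ny+.0305*n)-[u,v])*(1 if f=='wrist1' else 2))
    for (a,b),u,v in K: r+=list(proj('wrist1',x[:3]-.0035*n+.031*(a*nx+b*ny))-[u,v])
    if fz: r.append((x[2]-fz)*5000)
    return r
for E,fz in ((E2,None),(E2+E3,None),(E2+E3,.172)):
    s=least_squares(res,[.56,.133,.172,.2],args=(E,fz)); print(s.x.round(4),np.round(s.fun,1))
    nx,ny,n=cf(s.x[3]);p=s.x[:3]
    for s_,t in [(1,1),(1,-1),(-1,1),(-1,-1)]:
        q=p+s_*.029*nx+t*.008*ny+.0305*n; print('   W',(proj('wrist1',q)-[240,60])*3,'   S',(proj('side1',q)-[270,150])*10,'C',(proj('scene1',q)-[360,160])*10)
E
```

```text
[0.559  0.132  0.1675 0.2049] [ 1.2  0.1 -0.8  0.2  0.  -2.6  0.  -2.6  1.1  1.2 -2.2  0.1  1.7  1.2
 -1.8  1.3  0.3  2.6  0.1  1.1]
   W [256.73106904 518.3796989 ]    S [266.37224967 105.93737172] C [275.44752501 135.867376  ]
   W [199.66466363 518.4788277 ]    S [299.145571   128.79465665] C [201.01837195 130.69817541]
   W [258.03556495 314.12379164]    S [148.6453783 257.0334275] C [270.04357048 145.28462584]
   W [197.03231298 314.18649172]    S [180.59439032 281.02328323] C [199.48973597 140.3690636 ]
[0.56   0.132  0.1666 0.2071] [ 1.  -0.2 -0.9 -0.1 -0.4 -2.6 -0.3 -2.5  0.8  2.3 -2.5  1.3 -1.1 -3.5
 -2.6 -0.7  1.4  1.1 -1.8  1.3  0.1  2.5 -0.2  1.2]
   W [255.92746175 517.50143044]    S [269.38637167 107.35074782] C [274.13219378 141.54434815]
   W [199.15355955 517.66672946]    S [302.25190907 130.15577489] C [199.68254259 136.45444994]
   W [256.7662575  314.28959857]    S [151.95697159 258.50045461] C [268.32540421 150.63558677]
   W [196.09705713 314.44743393]    S [184.00423119 282.43667725] C [197.75427482 145.79606875]
[0.5563 0.1311 0.1712 0.2084] [ 1.   2.1 -1.4  2.2 -0.5 -1.8 -0.9 -1.8  1.1 -3.2 -2.2 -4.2 -3.2 -5.
 -4.8 -2.   1.9  2.2 -2.7  2.5 -0.   4.2 -0.5  1.7 -4.1]
   W [255.93274405 524.3727616 ]    S [258.81306974 100.10114646] C [275.49272393 114.16545102]
   W [197.8180274  524.58235721]    S [291.78237682 122.91316561] C [201.0686618  109.17510723]
   W [256.54983077 316.49844314]    S [141.04806607 251.91155827] C [269.34105717 124.65901703]
   W [194.34703904 316.71786538]    S [173.19549207 275.8634263 ] C [198.793572   119.91179015]
```

send_rows(plan=[[[0.008,0.001,-0.013],[0,0,0],144],[[0.01,0.002,-0.016],[0,0,0],144],[[0.01,0.002,-0.016],[0,0,0],144],[[0.01,0.002,-0.016],[0,0,0],144],[[0.008,0.0016,-0.0125],[0,0,0],144],[[0.004,0.0008,-0.006],[0,0,0],144],[[0,0,0],[0,0,0],144]])

```text
time: 2.4
tool_pos: [0.5546, 0.1303, 0.1769]
tool_rot: [3.137, 0.609, -2.941]
contact_force: [-0.0, -0.4, -0.8]
opening: 0.0421
```

```bash
python3 - <<'E'
from h import *
for n in ['side','wrist']: snap(n,n+'2')
crop('wrist2',200,100,440,280,3,'f1');crop('side2',260,140,340,200,10,'f2')
E
```

```text
(no output)
```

View pics/f1.png

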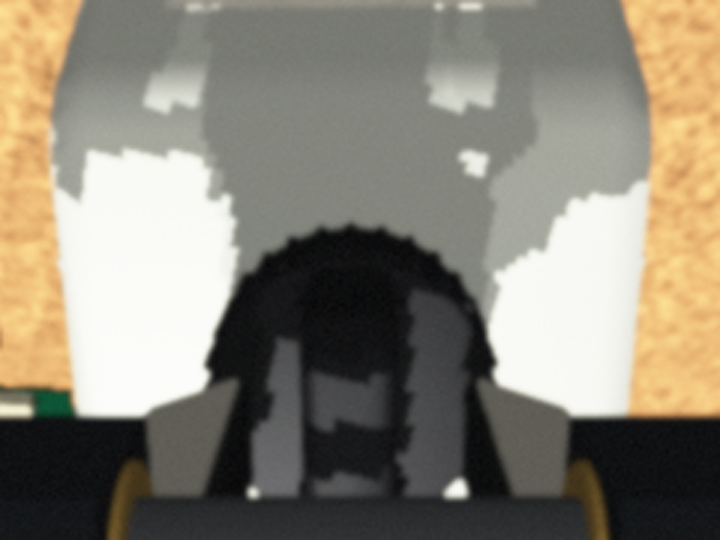

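View pics/f2.png

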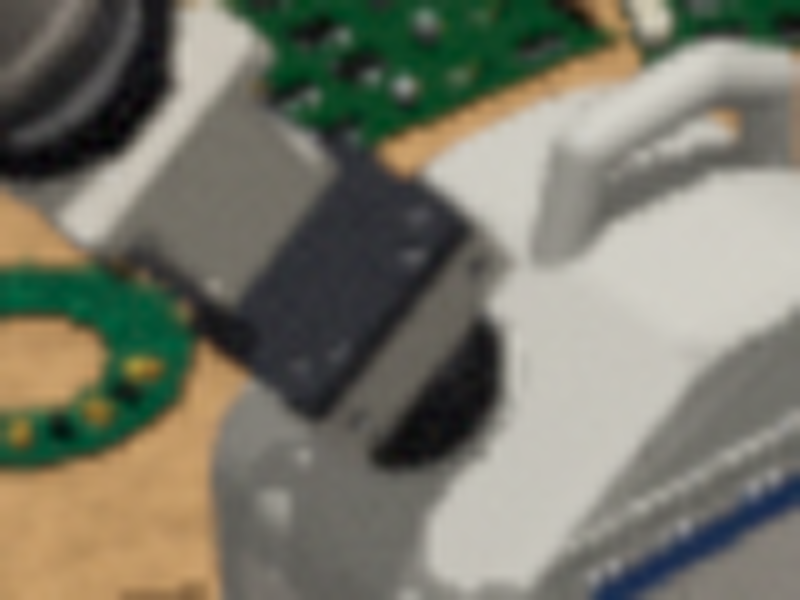

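send_rows(plan=[[[0.0011,0.0002,-0.0016],[0,0,0],144],[[0.0011,0.0002,-0.0016],[0,0,0],144],[[0.0011,0.0002,-0.0016],[0,0,0],144],[[0.0011,0.0002,-0.0016],[0,0,0],144]])

```text
time: 2.9
tool_pos: [0.559, 0.1309, 0.1721]
tool_rot: [3.138, 0.609, -2.938]
contact_force: [-0.7, -0.7, -0.7]
opening: 0.0401
```

send_rows(plan=[[[0.0006,0.0001,-0.0008],[0,0,0],144],[[0.0006,0.0001,-0.0008],[0,0,0],144]])

```text
time: 3.1
tool_pos: [0.5603, 0.131, 0.171]
tool_rot: [3.138, 0.607, -2.938]
contact_force: [-0.1, -0.4, 0.6]
opening: 0.0396
```

send_rows(plan=[[[0.0006,0.0001,-0.0008],[0,0,0],144],[[0.0006,0.0001,-0.0008],[0,0,0],144]])

```text
time: 3.3
tool_pos: [0.5614, 0.1311, 0.1701]
tool_rot: [3.138, 0.606, -2.937]
contact_force: [-10.7, -4.0, 11.5]
opening: 0.0401
```

send_rows(plan=[[[-0.0014,-0.0003,0.0022],[0,0,0],144],[[0,0,0],[0,0,0],255],[[0,0,0],[0,0,0],255],[[0,0,0],[0,0,0],255],[[0,0,0],[0,0,0],255],[[0,0,0],[0,0,0],255]], newtons=40)

```text
time: 3.9
tool_pos: [0.5603, 0.1307, 0.1723]
tool_rot: [3.138, 0.607, -2.938]
contact_force: [0.4, -0.8, 0.8]
opening: 0.0159
```

```bash
python3 - <<'E'
from h import *
snap('wrist','wrist3')
crop('wrist3',200,100,440,280,3,'g1')
o=robot.observe();print(o['opening'],o['contact_force'],o['qpos'],o['tool_pos'],o['torque'])
E
```

```text
0.015648742876744382 [ 0.0974931  -0.308256   -0.13034557] [ 0.04262574  0.25094201  2.01823723  0.3417895   0.28817489 -2.03247363] [0.56027247 0.13069304 0.17223968] [-0.02725562  0.32169578 -0.09150349]
```

View pics/g1.png

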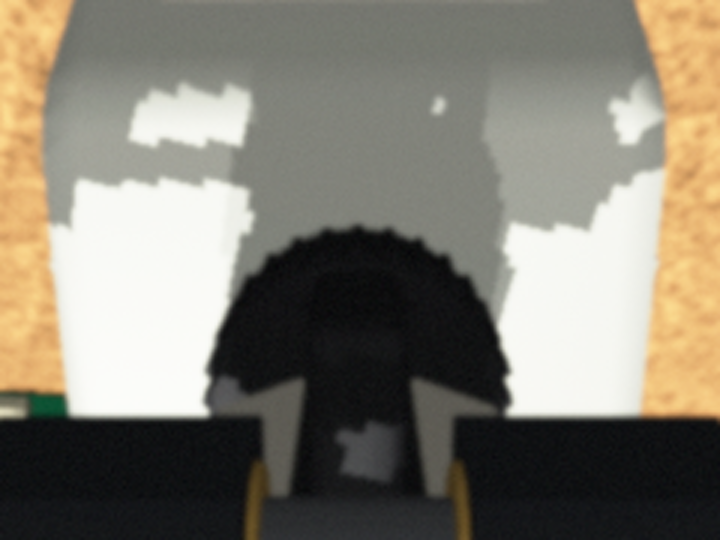

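```bash
cat >> h.py <<'E'
def tool(o): return o['tool_pos'],Ro.from_euler('xyz',o['tool_rot']).as_matrix()
E
python3 - <<'E'
from h import *
o=robot.observe(); p,R=tool(o); T=np.load('pics/wrist3.npz')['world_from_camera']
print('cam in tool',(R.T@(T[:3,3]-p)).round(4),(R.T@T[:3,:3]).round(3).tolist())
for dx in (-.004,-.002,0,.002,.004): print(dx,proj('wrist3',p+R[:,0]*(.031+dx)+R[:,2]*.030), proj('wrist3',p+R[:,0]*(.031+dx)+R[:,2]*.003))
for dy in (-.031,.031): print(proj('wrist3',p+R[:,1]*dy+R[:,0]*0+R[:,2]*.03))
E
```

```text
cam in tool [ 0.0766  0.0015 -0.1579] [[-0.001, -0.959, -0.284], [1.0, -0.001, 0.0], [-0.0, -0.284, 0.959]]
-0.004 [316.47250706 185.19949938] [316.13212308 197.447924  ]
-0.002 [316.46282496 182.2111726 ] [316.11979549 194.03989908]
0 [316.45308594 179.20527939] [316.1073842  190.60873871]
0.002 [316.44328951 176.18166441] [316.09488838 187.1542065 ]
0.004 [316.43343515 173.14017046] [316.08230714 183.67606283]
[270.66425783 223.9440474 ]
[362.52852565 223.8509777 ]
```

send_rows(plan=[[[-0.003,-0.0006,0.0044],[0,0,0],255],[[-0.0056,-0.0012,0.0082],[0,0,0],255],[[-0.0112,-0.0024,0.0164],[0,0,0],255],[[-0.0112,-0.0024,0.0164],[0,0,0],255],[[-0.0112,-0.0024,0.0164],[0,0,0],255],[[-0.0112,-0.0024,0.0164],[0,0,0],255]])

```text
time: 4.55
tool_pos: [0.5054, 0.1192, 0.2513]
tool_rot: [3.138, 0.606, -2.937]
contact_force: [0.4, 0.4, -0.3]
opening: 0.0155
```

```bash
python3 - <<'E'
from h import *
for n in ('side','wrist','scene'): snap(n,n+'4')
for u,v in [(258,224),(346,222)]: print(atz('wrist0',u,v,.018))
print(atz('wrist1',140,61,.018))
crop('wrist4',200,60,440,280,3,'i1');crop('side4',230,120,350,210,6,'i2');
o=robot.observe();print(o['opening'],o['contact_force'],o['qpos'])
R=Ro.from_euler('z',-1.571+np.pi)  # candidates
for yaw in (np.pi,np.pi/2,2.5): plan([.504,-.127,.15],Ro.from_euler('xyz',[np.pi,0,yaw]).as_matrix(),o)
E
```

```text
[ 0.44420382 -0.07051217  0.018     ]
[ 0.55976453 -0.06771086  0.018     ]
[ 0.55597465 -0.06820838  0.018     ]
0.015868311481868014 [-0.30177249  0.07668953 -0.38860852] [ 0.01519117  0.02831448  2.0215442   0.23152861  0.50294318 -1.93032198]
dp [-0.0025 -0.2463 -0.1018] w [-0.0652  0.6066 -0.1989] |w| 0.642 rows 6.0
dp [-0.0025 -0.2463 -0.1018] w [ 0.4358  0.5408 -1.7145] |w| 1.85 rows 13.0
dp [-0.0025 -0.2463 -0.1018] w [ 0.133   0.6129 -0.82  ] |w| 1.032 rows 7.0
```

View pics/i1.png

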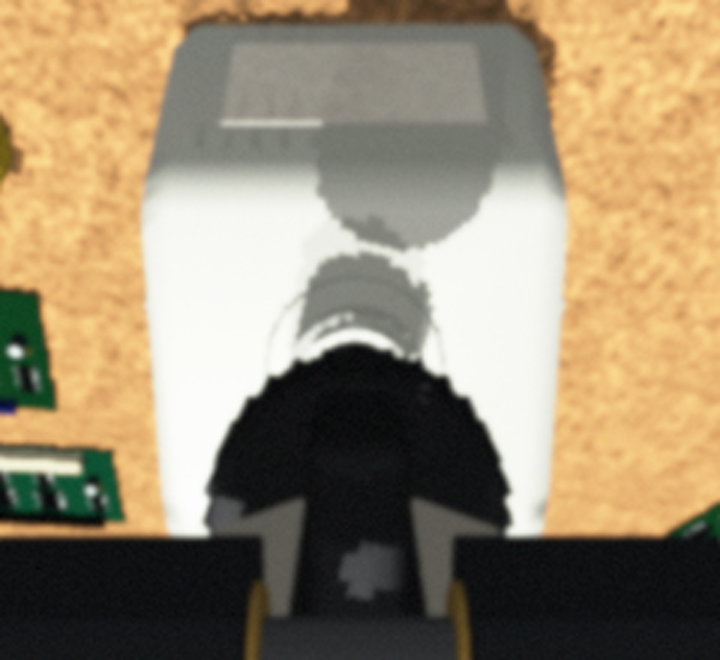

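View pics/i2.png

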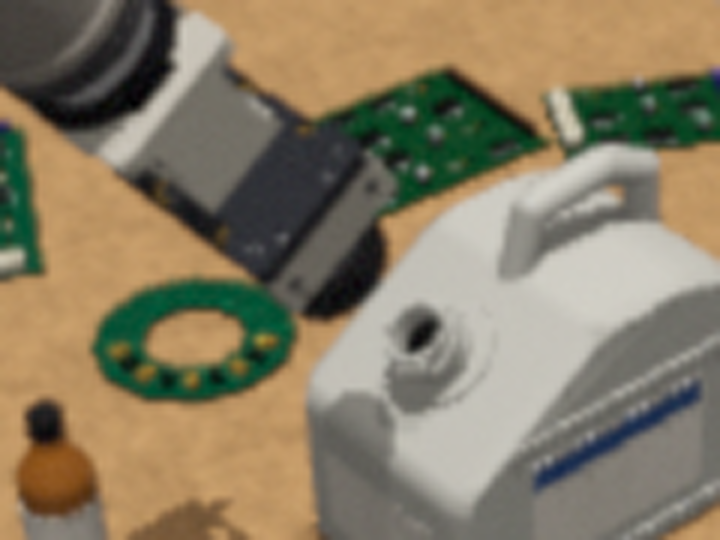

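send_rows(plan=[[[-0.0003,-0.03,0],[-0.0082,0.0758,-0.0249],255],[[-0.0003,-0.03,0],[-0.0082,0.0758,-0.0249],255],[[-0.0003,-0.03,-0.025],[-0.0082,0.0758,-0.0249],255],[[-0.0003,-0.03,-0.025],[-0.0082,0.0758,-0.0249],255],[[-0.0003,-0.03,-0.025],[-0.0082,0.0758,-0.0249],255],[[-0.0003,-0.03,-0.025],[-0.0082,0.0758,-0.0249],255],[[-0.0003,-0.03,-0.025],[-0.0082,0.0758,-0.0249],255],[[-0.0003,-0.03,-0.026],[-0.0082,0.0758,-0.0249],255],[[0,0,0],[0,0,0],255]])

```text
time: 5.6
tool_pos: [0.5035, -0.1229, 0.0942]
tool_rot: [3.14, -0.011, 3.138]
contact_force: [0.8, 1.7, -0.1]
opening: 0.0156
```

```bash
python3 - <<'E'
from h import *
for n in ('side','wrist','scene'): snap(n,n+'5')
o=robot.observe();print(o['contact_force'],o['qpos'],o['tool_pos'])
plan([.503,-.121,.05],Ro.from_euler('xyz',[np.pi,0,np.pi]).as_matrix(),o)
crop('side5',260,220,420,340,5,'j2'); crop('scene5',180,130,340,250,5,'j3')
E
```

```text
[-0.29226666  0.16070195 -0.38996734] [-3.81706501e-01  4.72032102e-01  1.71317237e+00 -1.59295646e-05
  9.59518203e-01 -1.95211519e+00] [ 0.50411303 -0.12002692  0.09883988]
dp [-0.0011 -0.001  -0.0488] w [-0.0012 -0.0029  0.0004] |w| 0.003 rows 1.0
```

View pics/wrist5.png

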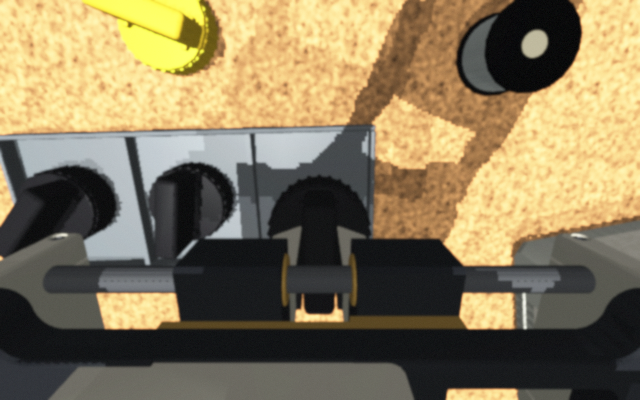

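View pics/j2.png

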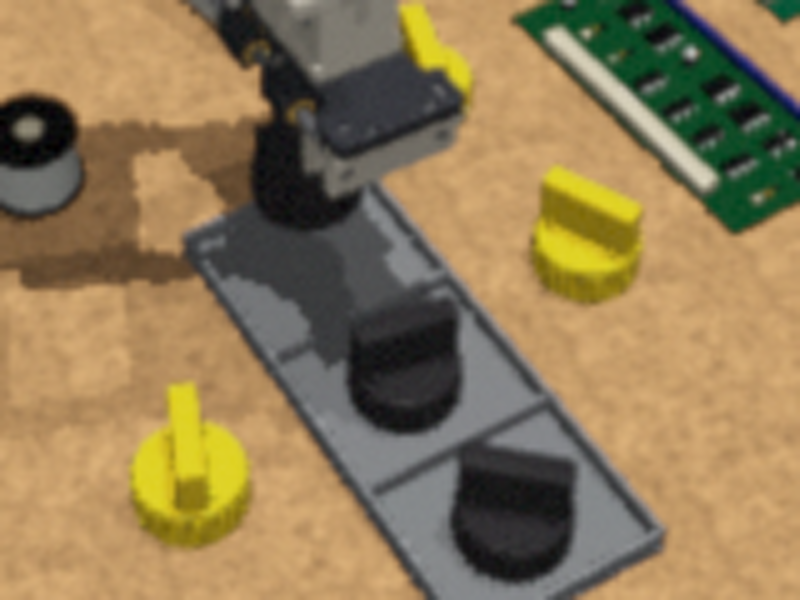

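View pics/j3.png

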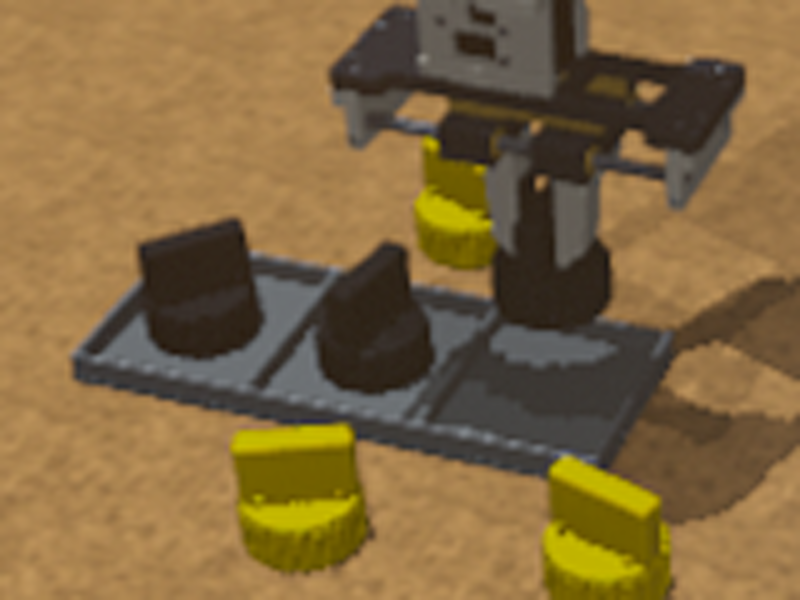

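```bash
python3 - <<'E'
from h import *
for u,v in [(375,127),(252,134),(128,139),(1,141),(374,235)]: print(u,v,atz('wrist5',u,v,.018).round(4))
# skirts in view, bottom front edges at z~.004; skirt top z .031
for u,v in [(200,163),(75,167),(95,230)]: print(u,v,atz('wrist5',u,v,.031).round(4))
crop('wrist5',0,120,260,260,3,'k1')
E
```

```text
375 127 [ 0.4422 -0.0758  0.018 ]
252 134 [ 0.4473 -0.1712  0.018 ]
128 139 [ 0.4508 -0.2681  0.018 ]
1 141 [ 0.4521 -0.3672  0.018 ]
374 235 [ 0.5327 -0.0723  0.018 ]
200 163 [ 0.4676 -0.209   0.031 ]
75 167 [ 0.4703 -0.3036  0.031 ]
95 230 [ 0.5217 -0.2993  0.031 ]
```

View pics/k1.png

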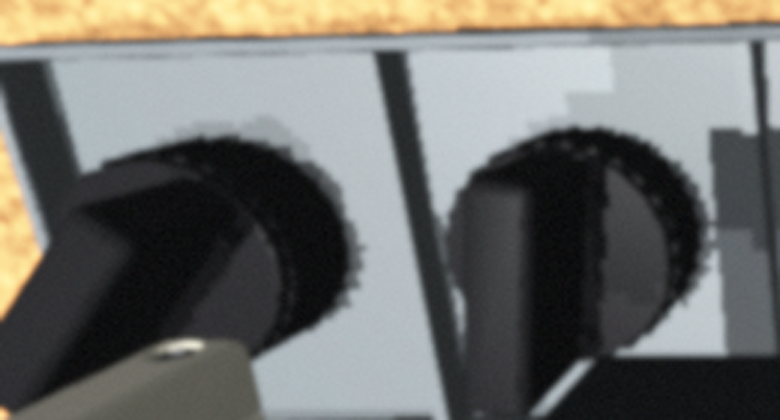

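send_rows(plan=[[[0,-0.002,-0.02],[0,0,0],255],[[0,-0.002,-0.02],[0,0,0],255],[[0,0,-0.014],[0,0,0],255],[[0,0,-0.006],[0,0,0],255],[[0,0,-0.002],[0,0,0],255]])

```text
time: 6.25
tool_pos: [0.5045, -0.1239, 0.038]
tool_rot: [-3.142, -0.001, -3.141]
contact_force: [-0.5, 0.7, -0.4]
opening: 0.0159
```

send_rows(plan=[[[0,0,-0.001],[0,0,0],255],[[0,0,-0.001],[0,0,0],255]])

```text
time: 6.45
tool_pos: [0.505, -0.1246, 0.0364]
tool_rot: [-3.141, -0.0, 3.142]
contact_force: [0.4, 0.0, -1.5]
opening: 0.0161
```

send_rows(plan=[[[0,0,-0.001],[0,0,0],255],[[0,0,-0.001],[0,0,0],255]])

```text
time: 6.65
tool_pos: [0.5047, -0.1247, 0.0338]
tool_rot: [-3.141, -0.002, 3.141]
contact_force: [0.3, -0.6, -0.3]
opening: 0.0155
```

```bash
python3 - <<'E'
from h import *
o=robot.observe();print(o['contact_force'],o['tool_pos'])
E
```

```text
[ 0.27564366 -0.55126962 -0.32490191] [ 0.50465004 -0.12471699  0.03378138]
```

send_rows(plan=[[[0,0,-0.001],[0,0,0],255],[[0,0,0],[0,0,0],255]])

```text
time: 6.85
tool_pos: [0.5048, -0.1248, 0.0336]
tool_rot: [-3.141, -0.001, 3.141]
contact_force: [-1.0, 1.2, 9.2]
opening: 0.0158
```

send_rows(plan=[[[0,0,0],[0,0,0],144],[[0,0,0],[0,0,0],144],[[0,0,0],[0,0,0],144],[[0,0,0.02],[0,0,0],144],[[0,0,0.04],[0,0,0],144],[[0.005,-0.02,0.03],[0,0,-0.056],144],[[0.01,-0.03,0.01],[0,0,-0.056],144],[[0.01,-0.03,0],[0,0,-0.056],144],[[0.005,-0.017,0],[0,0,-0.056],144],[[0,0,0],[0,0,-0.056],144],[[0,0,0],[0,0,0],144]])

```text
time: 7.95
tool_pos: [0.5342, -0.2222, 0.132]
tool_rot: [3.141, -0.003, 2.86]
contact_force: [0.1, 0.4, -0.7]
opening: 0.0397
```

```bash
python3 - <<'E'
from h import *
for n in ('side','wrist','scene'): snap(n,n+'6')
o=robot.observe();print(o['contact_force'],o['qpos'],o['tool_pos'],o['tool_rot'])
crop('side6',260,220,420,340,5,'l2')
E
```

```text
[ 0.0925844   0.23643326 -1.1316465 ] [-5.24902731e-01  5.26848229e-01  1.50376249e+00 -5.30358698e-04
  1.11384030e+00 -1.81674073e+00] [ 0.53419955 -0.221239    0.13224781] [ 3.14135768e+00 -2.88812227e-03  2.86286935e+00]
```

View pics/wrist6.png

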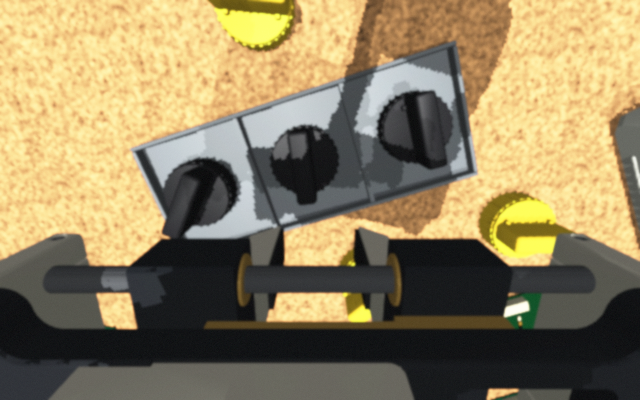

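View pics/l2.png

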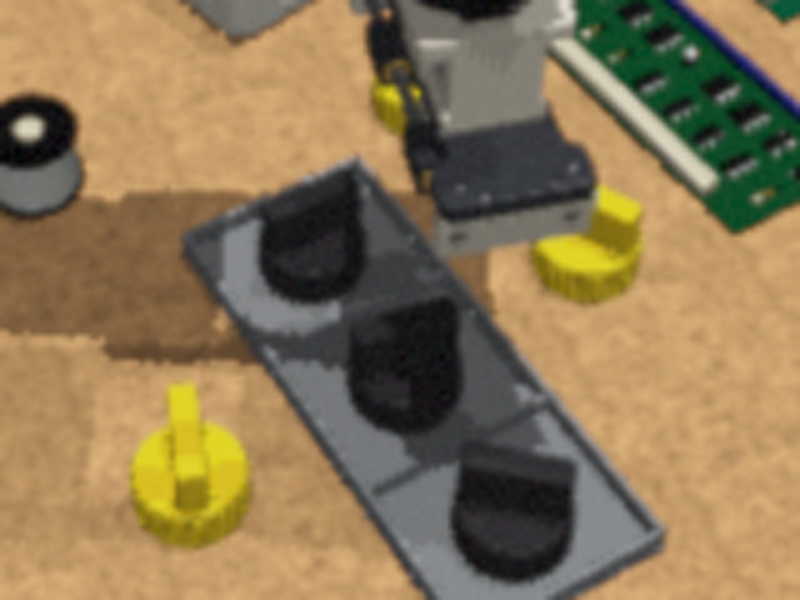

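All three caps stand upright in the tray, and cap_1 is released well inside its compartment (wrist6 ~416,125). I'll crop to measure the other two.

```bash
python3 - <<'E'
from h import *
crop('wrist6',130,90,370,240,3,'m1')
E
```

```text
(no output)
```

View pics/m1.png

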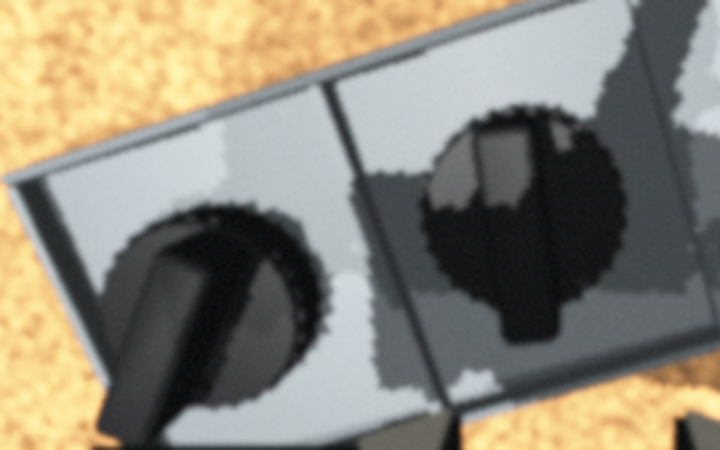

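```bash
python3 - <<'E'
from h import *
w=lambda u,v,z=.0645: atz('wrist6',130+u/3,90+v/3,z)
for a,b in [((502,128),(531,342)),((184,258),(125,440))]:
    A,B=w(*a),w(*b); d=B-A; print(A.round(4),B.round(4),'mid',((A+B)/2).round(4),'len',np.linalg.norm(d).round(4),'ang',np.arctan2(-d[1],-d[0]).round(3))
# cap1 held bar check: known at (.5048,-.1248)
print('skirt mid cap bottom edge z.006', w(526,105,.006), w(425,210,.02),w(627,210,.02))
p,R=tool(robot.observe()); print(R.round(3))
for q in [(.506,-.222,.0345)]: print(R.T@(np.array(q)-p))
E
```

```text
[ 0.4741 -0.2194  0.0645] [ 0.5294 -0.2285  0.0645] mid [ 0.5018 -0.2239  0.0645] len 0.056 ang 2.979
[ 0.4829 -0.3077  0.0645] [ 0.5257 -0.3431  0.0645] mid [ 0.5043 -0.3254  0.0645] len 0.0555 ang 2.45
skirt mid cap bottom edge z.006 [ 0.47300376 -0.21540869  0.006     ] [ 0.49369673 -0.25303384  0.02      ] [ 0.51065555 -0.19413368  0.02      ]
[[-0.961  0.275 -0.003]
 [ 0.275  0.961  0.001]
 [ 0.003  0.    -1.   ]]
[ 0.02661946 -0.00851312  0.0978231 ]
```

```bash
python3 - <<'E'
from h import *
crop('wrist6',340,60,500,190,5,'m2'); crop('scene6',200,160,320,250,6,'m3')
E
```

```text
(no output)
```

View pics/m2.png

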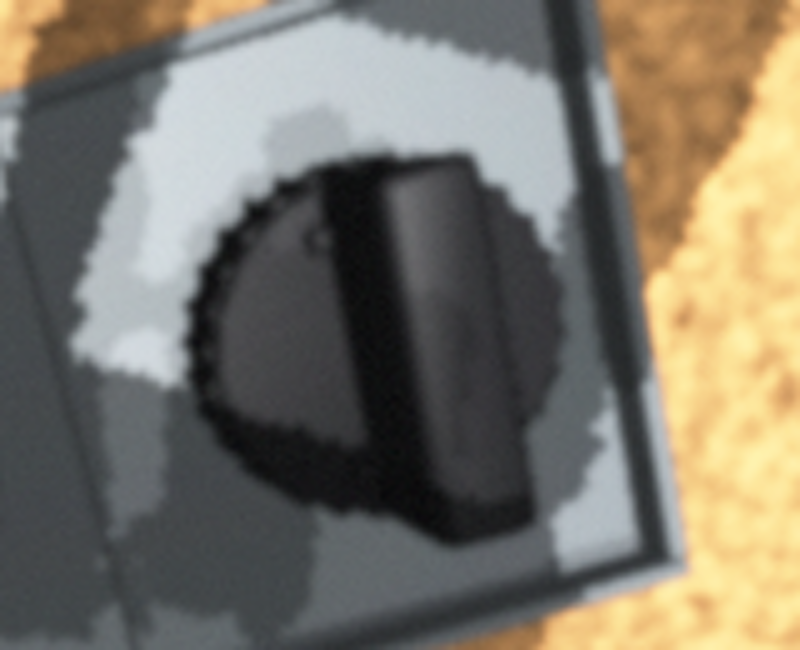

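View pics/m3.png

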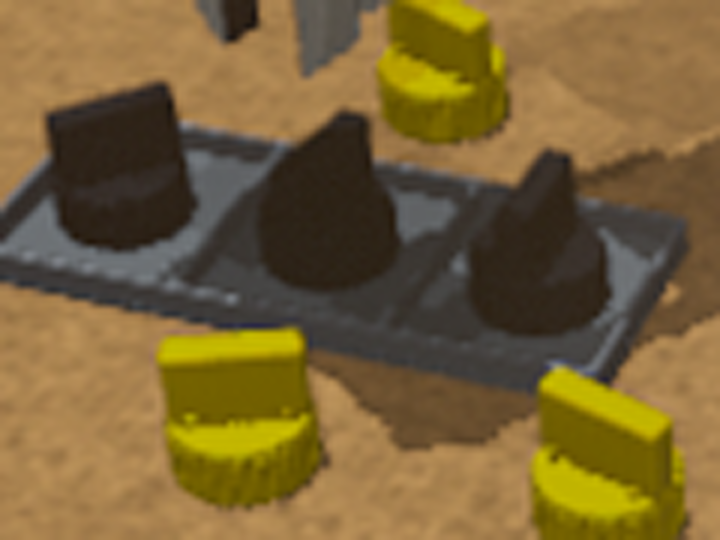

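```bash
python3 - <<'E'
from h import *
w=lambda u,v,z=.0645: atz('wrist6',340+u/5,60+v/5,z)
A,B=w(431,172),w(484,502); d=B-A; print(A,B,((A+B)/2).round(4),np.linalg.norm(d),np.arctan2(-d[1],-d[0]))
# reproject: predicted bar for middle cap for several yaws (top face corners)
for yaw in (2.86,2.92,2.98):
    c=np.array([.5018,-.2239,.0645]);x=np.array([np.cos(yaw),np.sin(yaw),0]);y=np.array([-x[1],x[0],0])
    print(yaw,[((proj('wrist6',c+s*.029*x+t*.008*y)-[130,90])*3).round(0).tolist() for s,t in [(1,-1),(1,1),(-1,-1),(-1,1)]])
E
```

```text
[ 0.47393534 -0.12270529  0.0645    ] [ 0.52332825 -0.12351926  0.0645    ] [ 0.4986 -0.1231  0.0645] 0.04939961821171784 3.125114595648507
2.86 [[548.0, 123.0], [483.0, 123.0], [549.0, 346.0], [488.0, 346.0]]
2.92 [[541.0, 121.0], [476.0, 125.0], [555.0, 344.0], [495.0, 348.0]]
2.98 [[534.0, 120.0], [469.0, 128.0], [562.0, 342.0], [502.0, 349.0]]
```

send_rows(plan=[[[-0.015,-0.002,0],[0,0,0.054],144],[[-0.0177,-0.0023,-0.01],[0,0,0.053],144],[[0,0,-0.025],[0,0,0],144],[[0,0,-0.03],[0,0,0],144],[[0,0,-0.02],[0,0,0],144],[[0,0,-0.0085],[0,0,0],144],[[0,0,0],[0,0,0],144]])

```text
time: 8.8
tool_pos: [0.5012, -0.2253, 0.0381]
tool_rot: [3.141, -0.004, 2.969]
contact_force: [-0.1, 0.1, 1.6]
opening: 0.0402
```

```bash
python3 - <<'E'
from h import *
for n in ('wrist',): snap(n,n+'7')
o=robot.observe();print(o['contact_force'],o['tool_pos'],o['tool_rot'])
crop('wrist7',200,100,440,280,3,'n1')
E
```

```text
[ 0.80513889 -0.09511338  0.66699057] [ 0.50190075 -0.22578345  0.03917448] [ 3.14154320e+00 -2.36293250e-03  2.96909443e+00]
```

View pics/n1.png

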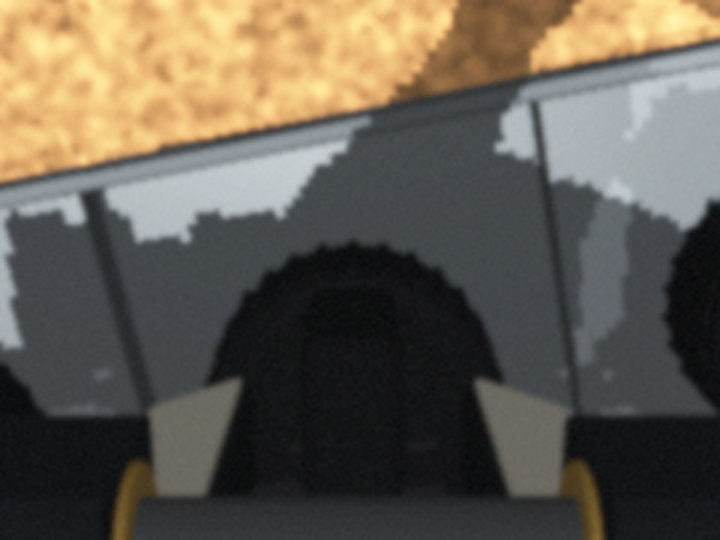

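```bash
cat >> h.py <<'E'
def dxof(v,zc):
    # cap offset along tool x from lower skirt edge row v, zc = depth of skirt bottom beyond TCP
    from scipy.optimize import brentq
    Rc=np.array([[-.001,-.959,-.284],[1,-.001,0],[0,-.284,.959]]).T; c=np.array([.0766,.0015,-.1579]); d=np.load('pics/wrist3.npz')
    def f(x):
        q=Rc@(np.array([.031+x,0,zc])-c); return d['fy']*q[1]/q[2]+d['cy']-v
    return brentq(f,-.03,.03)
E
python3 - <<'E'
from h import *
print(dxof(176,.0296),dxof(181,.0352))
E
```

```text
0.0021889597397151397 -0.0025123113175768235
```

send_rows(plan=[[[0,0,0],[0,0,0],255],[[0,0,0],[0,0,0],255],[[0,0,0],[0,0,0],255],[[0,0,0],[0,0,0],255]], newtons=50)

```text
time: 9.25
tool_pos: [0.502, -0.2261, 0.0396]
tool_rot: [-3.141, -0.001, 2.968]
contact_force: [-0.6, 0.7, 3.4]
opening: 0.0158
```

```bash
python3 - <<'E'
from h import *
Rc=np.array([[-.001,-.959,-.284],[1,-.001,0],[0,-.284,.959]]).T; d=np.load('pics/wrist3.npz')
def pr(q,c=(.0766,.0015,-.1579)):
    q=Rc@(np.array(q)-c); return np.round([d['fx']*q[0]/q[2]+d['cx'],d['fy']*q[1]/q[2]+d['cy']],1)
print('open40',pr([.0095,-.0201,0]),pr([.0095,.0201,0]))
print('closed16',pr([.0095,-.0079,0]),pr([.0095,.0079,0]))
print('open92',pr([.0095,-.046,0]),pr([.0095,.046,0]))
snap('wrist','wrist8');crop('wrist8',260,180,380,280,6,'o1');crop('wrist7',260,180,380,280,6,'o2')
print(robot.observe()['opening'])
E
```

```text
open40 [281.1 228.4] [351.6 228.3]
closed16 [302.5 228.3] [330.2 228.3]
open92 [235.6 228.4] [397.  228.2]
0.015451030180804291
```

View pics/o1.png

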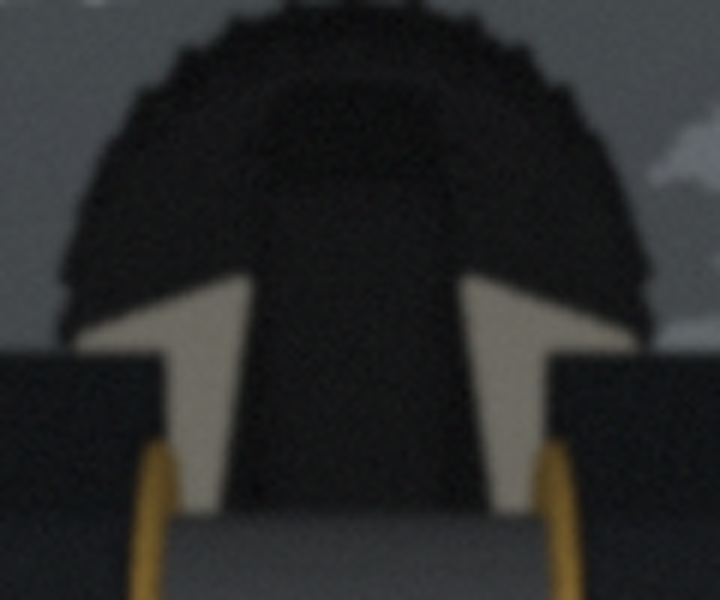

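View pics/o2.png

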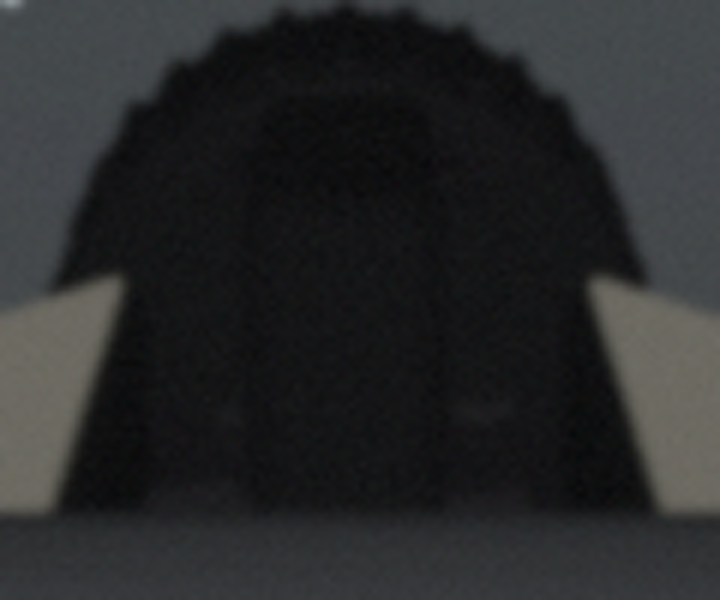

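send_rows(plan=[[[0,0,0],[0,0,0],144],[[0,0,0],[0,0,0],144],[[0.004,-0.0007,0],[0,0,0],144],[[0,0,0],[0,0,0],255],[[0,0,0],[0,0,0],255],[[0,0,0],[0,0,0],255],[[0,0,0],[0,0,0],255]])

```text
time: 10.0
tool_pos: [0.5056, -0.2266, 0.0388]
tool_rot: [3.141, -0.003, 2.968]
contact_force: [-0.6, 0.8, -1.6]
opening: 0.0157
```

```bash
python3 - <<'E'
from h import *
snap('wrist','wrist9');crop('wrist9',260,160,380,260,6,'p1')
o=robot.observe();print(o['opening'],o['tool_pos'],o['tool_rot'],o['qpos'])
E
```

```text
0.015855156179375288 [ 0.50555953 -0.2266113   0.03883292] [ 3.14144301e+00 -2.56599559e-03  2.96812430e+00] [-5.59249780e-01  6.10031880e-01  1.66373997e+00 -1.08162084e-03
  8.70254814e-01 -1.95587931e+00]
```

View pics/p1.png

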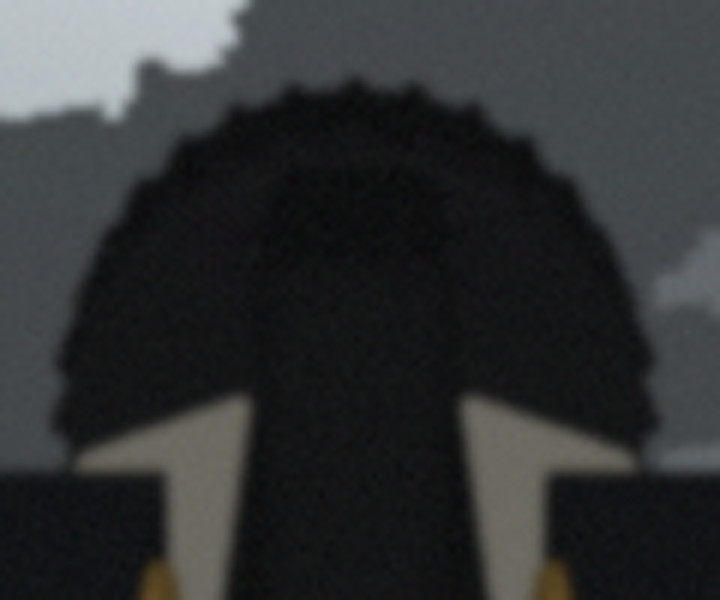

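```bash
python3 - <<'E'
from h import *
print(dxof(173.8,.0348))
nx,ny,n=cf(.2036); print(nx,ny,n)
plan([.534,.1256,.2786],np.c_[-nx,ny,-n])
E
```

```text
0.002469495468110118
[0.80223247 0.16562949 0.57357644] [-0.20219628  0.97934502  0.        ] [-0.56172923 -0.11597502  0.81915204]
dp [0.0284 0.3522 0.2398] w [ 0.0091 -0.6169  0.3651] |w| 0.717 rows 9.0
```

send_rows(plan=[[[0,0,0.03],[0,0,0],255],[[0,0,0.048],[0,0,0],255],[[0,0.006,0.048],[0,0,0],255],[[0.0036,0.0433,0.0142],[0.0011,-0.0771,0.0456],255],[[0.0036,0.0433,0.0142],[0.0011,-0.0771,0.0456],255],[[0.0036,0.0433,0.0142],[0.0011,-0.0771,0.0456],255],[[0.0036,0.0433,0.0142],[0.0011,-0.0771,0.0456],255],[[0.0036,0.0433,0.0142],[0.0011,-0.0771,0.0456],255],[[0.0036,0.0433,0.0142],[0.0011,-0.0771,0.0456],255],[[0.0036,0.0433,0.0142],[0.0011,-0.0771,0.0456],255],[[0.0036,0.0433,0.0142],[0.0011,-0.0771,0.0456],255],[[0,0,0],[0,0,0],255]])

```text
time: 11.25
tool_pos: [0.533, 0.1299, 0.2796]
tool_rot: [-3.142, 0.614, -2.932]
contact_force: [-0.7, -0.4, -0.5]
opening: 0.0159
```

```bash
python3 - <<'E'
from h import *
for n in ('wrist','side','scene'): snap(n,n+'10')
o=robot.observe();print(o['opening'],o['tool_pos'],o['tool_rot'],o['qpos'])
crop('wrist10',220,60,420,240,4,'q1');crop('side10',270,150,350,210,9,'q2');crop('scene10',350,150,420,200,10,'q3')
E
```

```text
0.015662160661028168 [0.53411909 0.12566903 0.27821702] [-3.14099068  0.60976388 -2.93757653] [ 0.03513781  0.05214565  1.9149895   0.17588297  0.57841463 -1.85738922]
```

View pics/q1.png

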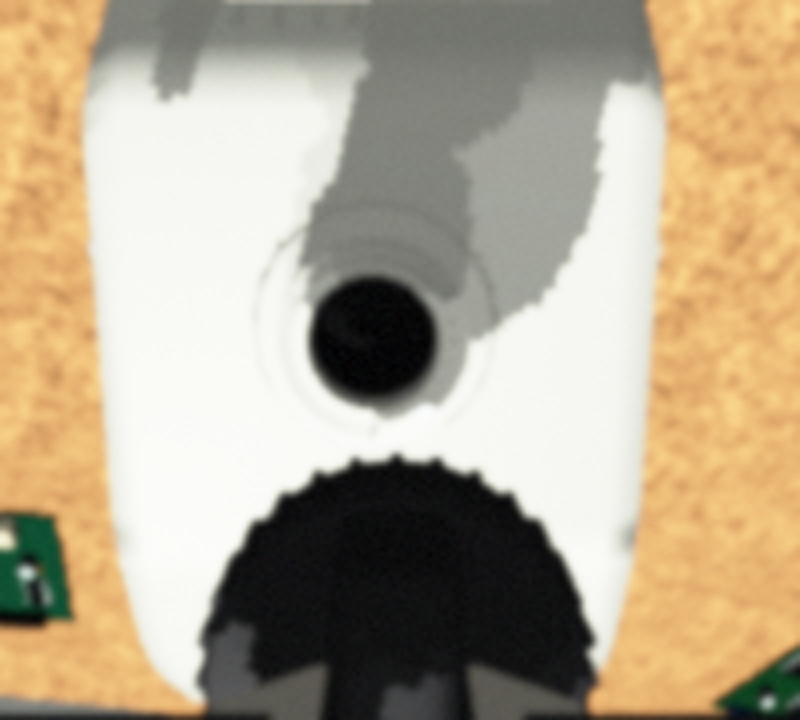

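View pics/q2.png

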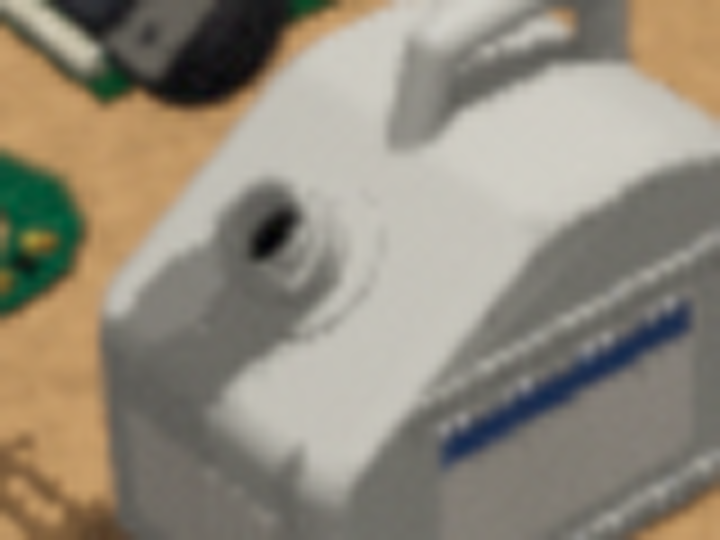

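View pics/q3.png

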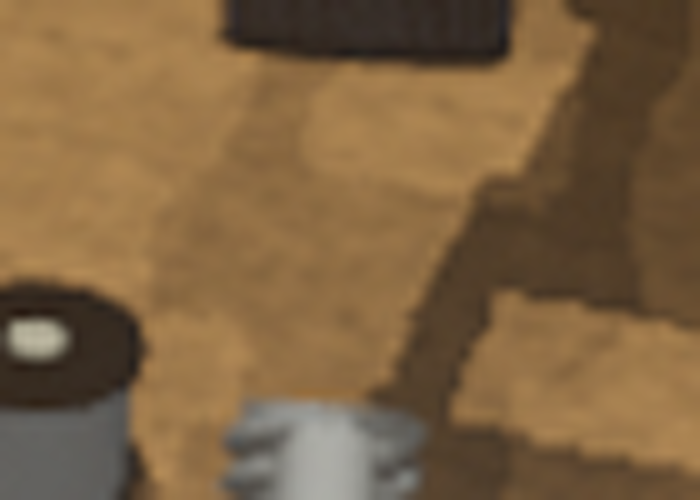

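```bash
cat >> h.py <<'E'
Rc0=np.array([[-.001,-.959,-.284],[1,-.001,0],[0,-.284,.959]]) # cam axes in tool
def wray(f,u,v,o,c=(.0752,-.0002,-.1579)):
    d=np.load('pics/'+f+'.npz'); p,R=tool(o); r=R@Rc0@np.array([(u-d['cx'])/d['fx'],(v-d['cy'])/d['fy'],1]); return p+R@np.array(c),r/np.linalg.norm(r)
E
python3 - <<'E'
from h import *
o=robot.observe(); p,R=tool(o)
nx,ny,n=cf(.2036); M=np.array([.5592,.1305,.1726]); m=M-.0085*n
for c in ((.0752,-.0002,-.1579),(.0766,.0015,-.1579)):
  O,r=wray('wrist10',313.25,144.6,o,c)
  for ax in (0,.003,-.003):
    q=O+r*((m+ax*n-O)@n)/(r@n); e=q-m; print(c,ax,q.round(4),'err nx,ny',(e@nx).round(4),(e@ny).round(4))
print('reported', ) 
O,r=ray('wrist10',313.25,144.6); q=O+r*((m-O)@n)/(r@n);e=q-m;print((e@nx).round(4),(e@ny).round(4))
print('pred side',proj('side10',m),'scene rim', proj('scene10',m+.018*nx),'tilt',np.arccos(-R[2,2]),(R.T@n))
# hole diameter check
O,r=ray('wrist10',313.25,144.6); t=((m-O)@n)/(r@n); print('hole dia', t*31.6/299)
E
```

```text
(0.0752, -0.0002, -0.1579) 0 [0.5631 0.1264 0.1643] err nx,ny -0.0023 -0.0048
(0.0752, -0.0002, -0.1579) 0.003 [0.5611 0.126  0.1666] err nx,ny -0.0027 -0.0048
(0.0752, -0.0002, -0.1579) -0.003 [0.5651 0.1267 0.1621] err nx,ny -0.0019 -0.0049
(0.0766, 0.0015, -0.1579) 0 [0.5616 0.1278 0.1635] err nx,ny -0.0037 -0.0031
(0.0766, 0.0015, -0.1579) 0.003 [0.5596 0.1274 0.1657] err nx,ny -0.0041 -0.0031
(0.0766, 0.0015, -0.1579) -0.003 [0.5636 0.1282 0.1613] err nx,ny -0.0033 -0.0032
reported
-0.0025 0.0014
pred side [298.930867   173.72211026] scene rim [381.84397388 189.32754096] tilt 0.6097641424849303 [ 1.10131415e-03 -3.63295641e-04 -9.99999328e-01]
hole dia 0.02861819236771068
```

```bash
python3 - <<'E'
from h import *
snap('wrist','wrist11'); o=robot.observe(); p,R=tool(o)
T=np.load('pics/wrist11.npz')['world_from_camera'];print((R.T@(T[:3,3]-p)).round(4),(R.T@T[:3,:3]).round(4).tolist())
crop('wrist11',260,100,380,240,5,'q4')
g=cv2.imread('pics/wrist11.png',0); mk=(g<60).astype(np.uint8); mk[175:]=0; mk[:110]=0; mk[:,:280]=0; mk[:,350:]=0
n_,l,s,c=cv2.connectedComponentsWithStats(mk); print(s,c)
E
```

```text
[ 0.0767  0.002  -0.1581] [[0.0001, -0.9589, -0.2839], [1.0, -0.0002, 0.0011], [-0.0011, -0.2839, 0.9589]]
[[     0      0    640    400 255258]
 [   303    131     31     30    742]] [[319.50474814 199.65716256]
 [317.86657682 145.43396226]]
```

View pics/q4.png

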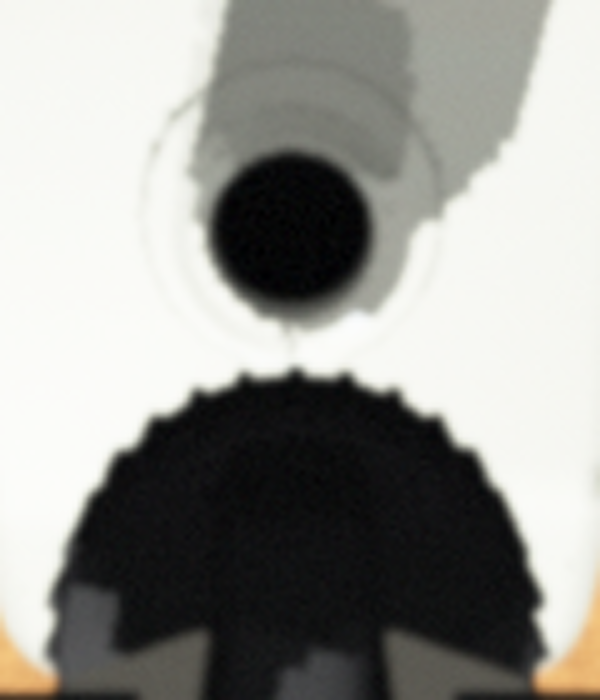

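```bash
python3 - <<'E'
from h import *
o=robot.observe(); p,R=tool(o)
nx,ny,n=cf(.2036); M=np.array([.5592,.1305,.1726]); m=M-.0085*n
O,r=wray('wrist11',317.95,145.5,o); q=O+r*((m-O)@n)/(r@n);e=q-m;print((e@nx).round(4),(e@ny).round(4), q)
d=R.T@(m-p); print('mouth in tool',d.round(4)); print('tool',p,o['tool_rot'],o['qpos'])
E
```

```text
-0.0015 -0.0014 [0.5630727  0.12991397 0.16479613]
mouth in tool [0.0396 0.0004 0.1095]
tool [0.53442668 0.12505152 0.27811651] [-3.14104194  0.609669   -2.93882005] [ 0.03397707  0.05259539  1.9147544   0.17589818  0.57829544 -1.85735468]
```

send_rows(plan=[[[-0.007,-0.0019,-0.012],[0,0,0],255],[[-0.0074,-0.0019,-0.018],[0,0,0],255],[[0,0,-0.0183],[0,0,0],255],[[0.008,0.0017,-0.012],[0,0,0],255],[[0.008,0.0017,-0.012],[0,0,0],255],[[0.0085,0.0017,-0.0118],[0,0,0],255],[[0,0,0],[0,0,0],255]])

```text
time: 12.15
tool_pos: [0.5455, 0.1254, 0.1929]
tool_rot: [-3.141, 0.609, -2.941]
contact_force: [0.2, -0.8, -0.0]
opening: 0.0157
```

```bash
cat >> h.py <<'E'
def neck(Mp=np.array([.5585,.1292,.1719]),off=.0043,e=.001):
    o=robot.observe(); p,R=tool(o); nx,ny,n=cf(.2036); c=p+R[:,0]*e+R[:,2]*off-Mp
    print('t',o['time'],'cap-M nx,ny,n mm',(1e3*np.array([c@nx,c@ny,c@n])).round(2),'tool z dev',(R[:,2]@nx).round(4),(R[:,2]@ny).round(4),'roll',np.arctan2(R[:,0]@ny,-(R[:,0]@nx)).round(3))
    f=o['contact_force'];print('  F nx,ny,n',np.round([f@nx,f@ny,f@n],1),'tq',np.round([o['torque']@nx,o['torque']@ny,o['torque']@n],2),'q',o['qpos'].round(3),'open',round(o['opening'],4))
E
python3 - <<'E'
from h import *
neck()
for n in ('wrist','side','scene'): snap(n,n+'12')
neck()
crop('side12',270,150,350,210,9,'r2');crop('scene12',350,150,420,210,10,'r3')
E
```

```text
t 12.15 cap-M nx,ny,n mm [-1.000e-02 -1.070e+00  2.067e+01] tool z dev -0.002 -0.002 roll 0.003
  F nx,ny,n [ 0.  -0.9 -0.1] tq [ 0.15  0.4  -0.06] q [ 0.035  0.19   2.029  0.291  0.334 -1.983] open 0.0157
t 12.3 cap-M nx,ny,n mm [ 0.14 -0.16 22.32] tool z dev -0.0009 -0.0012 roll 0.001
  F nx,ny,n [-0.1  0.5 -0.5] tq [ 0.1   0.42 -0.05] q [ 0.036  0.186  2.03   0.291  0.336 -1.982] open 0.0156
```

View pics/r2.png

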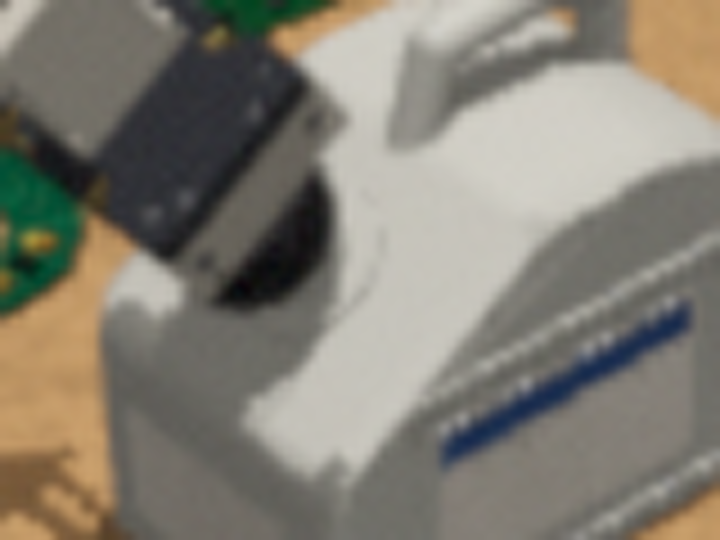

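View pics/r3.png

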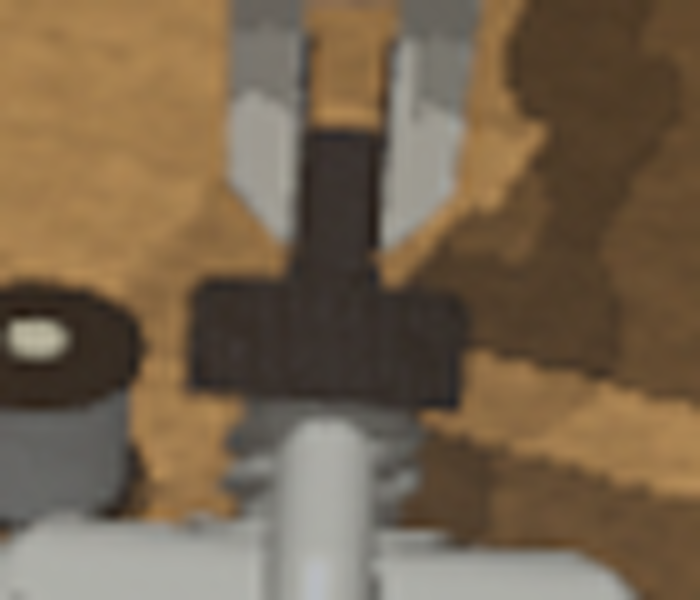

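View pics/wrist12.png

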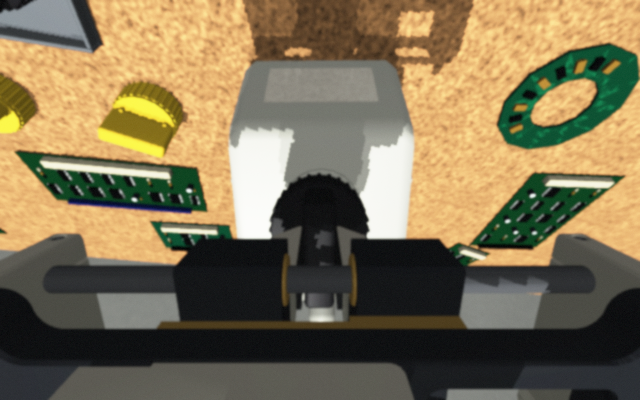

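send_rows(plan=[[[0.0011,0.0002,-0.0016],[0,0,0],255],[[0.0011,0.0002,-0.0016],[0,0,0],255],[[0,0,0],[0,0,0],255]])

```text
time: 12.6
tool_pos: [0.5468, 0.1274, 0.1914]
tool_rot: [-3.141, 0.611, -2.938]
contact_force: [0.1, -0.5, -1.0]
opening: 0.016
```

```bash
python3 -c "from h import *;neck()"
```

```text
t 12.6 cap-M nx,ny,n mm [ 0.56  0.61 18.46] tool z dev 0.0005 -0.0006 roll 0.0
  F nx,ny,n [-0.6 -0.5 -0.8] tq [ 0.08  0.36 -0.06] q [ 0.039  0.195  2.029  0.297  0.326 -1.988] open 0.016
```

send_rows(plan=[[[0.0011,0.0002,-0.0016],[0,0,0],255],[[0,0,0],[0,0,0],255]])

```text
time: 12.8
tool_pos: [0.5479, 0.1277, 0.1901]
tool_rot: [-3.141, 0.612, -2.938]
contact_force: [-4.3, -2.4, 3.9]
opening: 0.0154
```

```bash
python3 -c "from h import *;neck()"
```

```text
t 12.8 cap-M nx,ny,n mm [ 0.71  0.71 16.67] tool z dev 0.0009 -0.0005 roll -0.0
  F nx,ny,n [-1.6 -1.4  5.9] tq [ 0.04  0.41 -0.13] q [ 0.039  0.199  2.029  0.3    0.322 -1.991] open 0.0154
```

send_rows(plan=[[[0.0002,-0.0001,-0.0003],[0.0786,0.0162,-0.1147],255],[[0.0002,-0.0001,-0.0003],[0.0786,0.0162,-0.1147],255],[[0.0001,-0.0001,-0.0003],[0.0786,0.0162,-0.1147],255],[[0.0001,-0.0001,-0.0003],[0.0786,0.0162,-0.1147],255]])

```text
time: 13.2
tool_pos: [0.5492, 0.1272, 0.1904]
tool_rot: [2.782, 0.51, 2.685]
contact_force: [-9.5, -2.6, 14.6]
opening: 0.0156
```

```bash
python3 -c "from h import *;neck()"
```

```text
t 13.2 cap-M nx,ny,n mm [ 2.01  0.43 16.29] tool z dev 0.0038 -0.0015 roll 0.565
  F nx,ny,n [ 0.4 -0.6 17.6] tq [-0.11  0.4   0.15] q [ 0.038  0.2    2.028  0.303  0.319 -1.43 ] open 0.0156
```

send_rows(plan=[[[-0.0002,-0.0001,-0.0001],[0.0786,0.0162,-0.1147],255],[[-0.0002,-0.0001,-0.0001],[0.0786,0.0162,-0.1147],255],[[-0.0002,-0.0001,-0.0001],[0.0786,0.0162,-0.1147],255],[[-0.0002,-0.0001,-0.0001],[0.0786,0.0162,-0.1147],255]])

```text
time: 13.6
tool_pos: [0.5489, 0.1259, 0.19]
tool_rot: [2.575, 0.254, 2.145]
contact_force: [-7.5, -7.9, 10.1]
opening: 0.015
```

```bash
python3 -c "from h import *;neck()"
```

```text
t 13.6 cap-M nx,ny,n mm [ 1.7  -0.36 16.33] tool z dev 0.004 -0.003 roll 1.125
  F nx,ny,n [-1.5 -6.3 13.4] tq [-1.35  0.73  0.25] q [ 0.036  0.2    2.03   0.304  0.317 -0.873] open 0.015
```

send_rows(plan=[[[0,0,-0.0002],[0.0786,0.0162,-0.1147],255],[[0,0,-0.0002],[0.0786,0.0162,-0.1147],255],[[0,0,-0.0002],[0.0786,0.0162,-0.1147],255],[[0,0,-0.0002],[0.0786,0.0162,-0.1147],255],[[0,0,-0.0002],[0.0786,0.0162,-0.1147],255]])

```text
time: 14.1
tool_pos: [0.5479, 0.1252, 0.1889]
tool_rot: [2.543, -0.142, 1.564]
contact_force: [-18.2, -18.3, 20.3]
opening: 0.0156
```

```bash
python3 -c "from h import *;neck()"
```

```text
t 14.1 cap-M nx,ny,n mm [ 0.86 -0.82 16.  ] tool z dev 0.0022 -0.0034 roll 1.824
  F nx,ny,n [ -6.  -14.3  29. ] tq [-2.67  1.81  0.41] q [ 0.035  0.2    2.033  0.305  0.316 -0.177] open 0.0156
```

send_rows(plan=[[[0,0,-0.0001],[0.0786,0.0162,-0.1147],255],[[0,0,-0.0001],[0.0786,0.0162,-0.1147],255],[[0,0,-0.0001],[0.0786,0.0162,-0.1147],255],[[0,0,-0.0001],[0.0786,0.0162,-0.1147],255],[[0,0,-0.0001],[0.0786,0.0162,-0.1147],255],[[0,0,0],[0,0,0],255]])

```text
time: 14.7
tool_pos: [0.5467, 0.1258, 0.1878]
tool_rot: [2.755, -0.486, 0.918]
contact_force: [-20.9, -12.6, 22.0]
opening: 0.0159
```

```bash
python3 -c "
from h import *
neck()
for n in ('wrist','side','scene'): snap(n,n+'13')
crop('side13',270,150,350,210,9,'s2');crop('scene13',350,150,420,210,10,'s3')
neck()"
```

```text
t 14.7 cap-M nx,ny,n mm [-0.07 -0.35 15.78] tool z dev -0.0001 -0.0013 roll 2.524
  F nx,ny,n [-6.2 -8.1 31.2] tq [-1.49  2.   -0.26] q [0.035 0.2   2.035 0.31  0.317 0.519] open 0.0159
t 14.85 cap-M nx,ny,n mm [-0.09 -0.24 15.76] tool z dev -0.0002 -0.0012 roll 2.52
  F nx,ny,n [-6.3 -8.  31.5] tq [-1.5   2.06 -0.22] q [0.035 0.2   2.035 0.31  0.317 0.516] open 0.0157
```

View pics/s2.png

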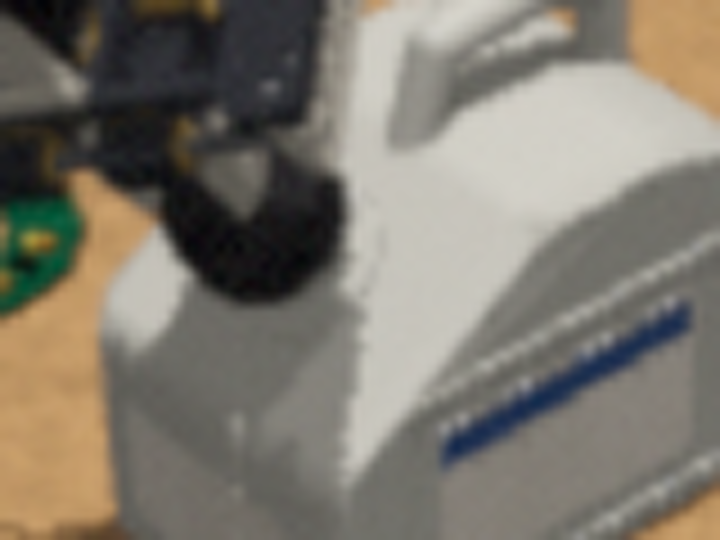

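View pics/s3.png

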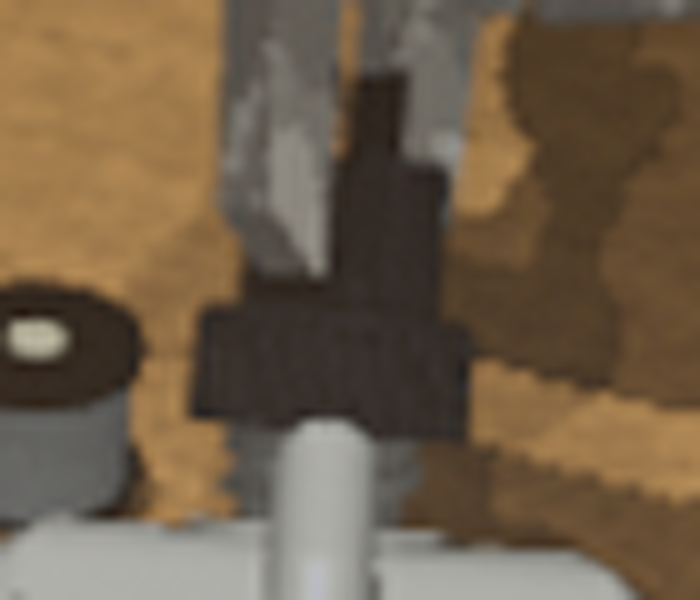

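send_rows(plan=[[[-0.0006,-0.0001,0.0009],[0,0,0],255],[[-0.0006,-0.0007,-0.0003],[0,0,0],255],[[0,0,0],[0,0,0],255]])

```text
time: 15.15
tool_pos: [0.5462, 0.1257, 0.1879]
tool_rot: [2.754, -0.485, 0.922]
contact_force: [-9.8, -5.4, 9.0]
opening: 0.0157
```

```bash
python3 -c "from h import *;neck()"
```

```text
t 15.15 cap-M nx,ny,n mm [-0.44 -0.37 16.16] tool z dev -0.0 -0.0007 roll 2.52
  F nx,ny,n [-3.6 -3.3 13.5] tq [-0.55  1.09 -0.11] q [0.034 0.199 2.036 0.313 0.317 0.511] open 0.0157
```

send_rows(plan=[[[0,0.0001,-0.0001],[0.0786,0.0162,-0.1147],255],[[0,0.0001,-0.0001],[0.0786,0.0162,-0.1147],255],[[0,0.0001,-0.0001],[0.0786,0.0162,-0.1147],255],[[0,0.0001,-0.0001],[0.0786,0.0162,-0.1147],255],[[0,0.0001,-0.0001],[0.0786,0.0162,-0.1147],255],[[0,0.0001,-0.0001],[0.0786,0.0162,-0.1147],255]])

```text
time: 15.75
tool_pos: [0.5455, 0.1263, 0.1874]
tool_rot: [-2.989, -0.593, -0.066]
contact_force: [-16.7, -4.5, 16.5]
opening: 0.0156
```

```bash
python3 -c "from h import *;neck()"
```

```text
t 15.75 cap-M nx,ny,n mm [-1.03 -0.41 15.97] tool z dev -0.0008 0.0 roll -2.919
  F nx,ny,n [-4.7 -1.1 23.5] tq [-0.13  1.48  0.28] q [0.035 0.199 2.037 0.314 0.316 1.356] open 0.0156
```

send_rows(plan=[[[0.0001,0.0001,-0.0001],[0.0786,0.0162,-0.1147],255],[[0.0001,0.0001,-0.0001],[0.0786,0.0162,-0.1147],255],[[0.0001,0.0001,-0.0001],[0.0786,0.0162,-0.1147],255],[[0.0001,0.0001,-0.0001],[0.0786,0.0162,-0.1147],255],[[0.0001,0.0001,-0.0001],[0.0786,0.0162,-0.1147],255],[[0.0001,0.0001,-0.0001],[0.0786,0.0162,-0.1147],255]])

```text
time: 16.35
tool_pos: [0.5452, 0.1279, 0.187]
tool_rot: [-2.593, -0.281, -0.937]
contact_force: [-22.8, -4.3, 20.2]
opening: 0.0153
```

```bash
python3 -c "
from h import *
neck()
for n in ('wrist','side','scene'): snap(n,n+'14')
crop('side14',270,150,350,210,9,'t2');crop('scene14',350,150,420,210,10,'t3')
neck()"
```

```text
t 16.35 cap-M nx,ny,n mm [-1.75  0.53 15.75] tool z dev -0.001 0.0018 roll -2.08
  F nx,ny,n [-7.4  0.4 29.9] tq [ 0.37  1.99 -0.16] q [0.038 0.2   2.038 0.315 0.316 2.196] open 0.0153
t 16.5 cap-M nx,ny,n mm [-1.41  0.38 15.72] tool z dev -0.0002 0.0017 roll -2.082
  F nx,ny,n [-6.7  1.2 32.2] tq [ 0.59  1.46 -0.45] q [0.038 0.2   2.037 0.316 0.315 2.193] open 0.0157
```

View pics/t2.png

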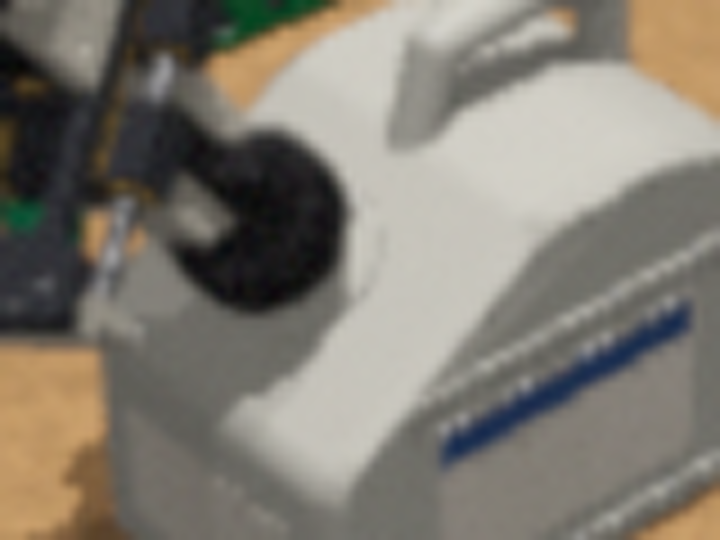

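View pics/t3.png

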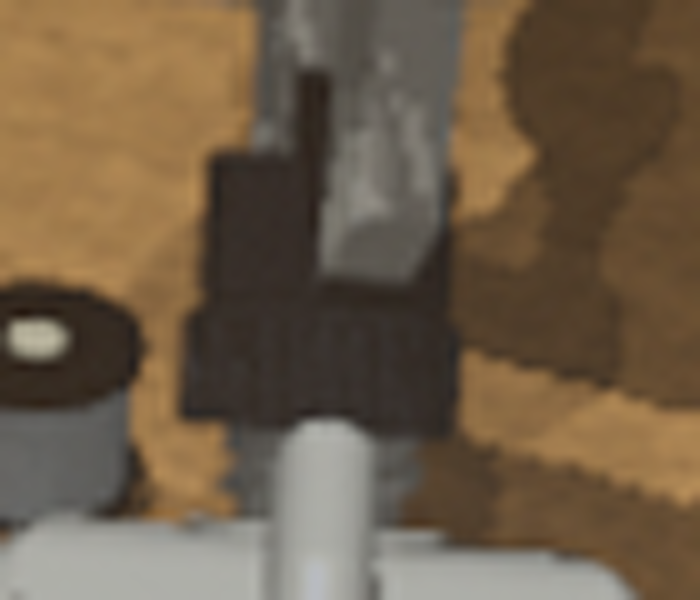

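View pics/wrist14.png

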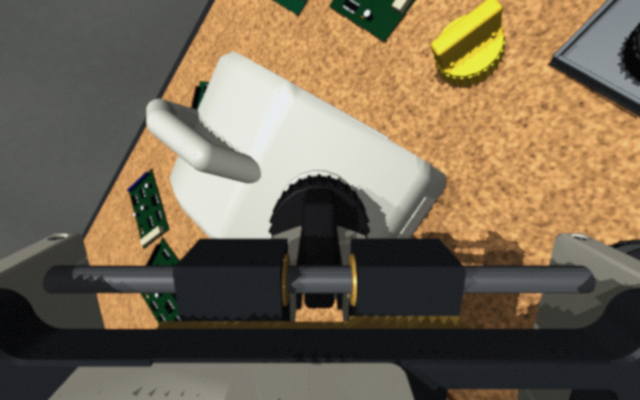

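send_rows(plan=[[[-0.0056,-0.0012,0.0082],[0,0,0],255],[[-0.0168,-0.0035,0.0246],[0,0,0],255],[[-0.0168,-0.0035,0.0246],[0,0,0],255]])

```text
time: 16.8
tool_pos: [0.5071, 0.1189, 0.2434]
tool_rot: [-2.596, -0.284, -0.934]
contact_force: [0.0, -0.3, -0.4]
opening: 0.0155
```

```bash
python3 - <<'E'
from h import *
snap('side','side15');o=robot.observe();neck()
crop('side15',240,130,360,210,6,'u2')
for y in (-1.0,-.85,-1.2): plan([.505,-.225,.11],Ro.from_euler('xyz',[np.pi,0,y]).as_matrix(),o)
E
```

```text
t 16.85 cap-M nx,ny,n mm [ 0.94 -0.46 88.08] tool z dev 0.0041 -0.0003 roll -2.085
  F nx,ny,n [1.4 2.8 1.9] tq [ 0.24  0.37 -0.03] q [0.017 0.033 2.033 0.233 0.48  2.267] open 0.0156
dp [-0.0019 -0.344  -0.1378] w [-0.0797  0.6103 -0.1418] |w| 0.632 rows 8.0
dp [-0.0019 -0.344  -0.1378] w [-0.1251  0.6021  0.0034] |w| 0.615 rows 8.0
dp [-0.0019 -0.344  -0.1378] w [-0.0185  0.6177 -0.3354] |w| 0.703 rows 8.0
```

View pics/u2.png

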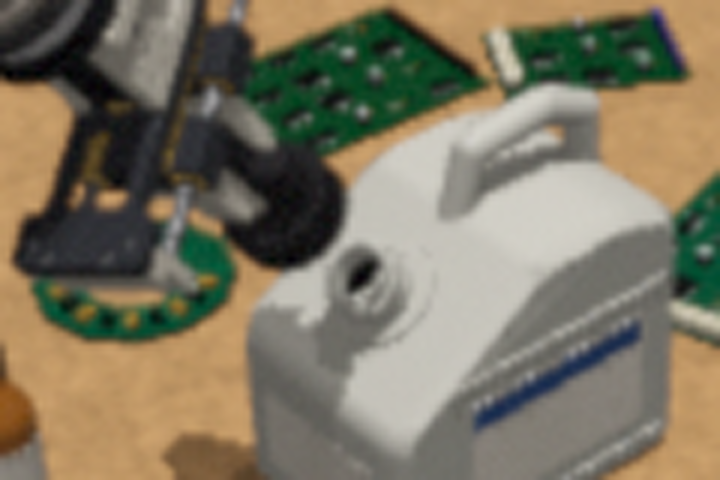

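send_rows(plan=[[[0,-0.0382,-0.008],[-0.0139,0.0669,0.0004],255],[[0,-0.0382,-0.015],[-0.0139,0.0669,0.0004],255],[[0,-0.0382,-0.015],[-0.0139,0.0669,0.0004],255],[[0,-0.0382,-0.015],[-0.0139,0.0669,0.0004],255],[[0,-0.0382,-0.015],[-0.0139,0.0669,0.0004],255],[[-0.001,-0.0382,-0.015],[-0.0139,0.0669,0.0004],255],[[-0.001,-0.0382,-0.015],[-0.0139,0.0669,0.0004],255],[[0,-0.0382,-0.015],[-0.0139,0.0669,0.0004],255],[[0,-0.0382,-0.015],[-0.0139,0.0669,0.0004],255],[[0,0,-0.01],[0,0,0],255],[[0,0,0],[0,0,0],255]])

```text
time: 17.95
tool_pos: [0.5051, -0.2246, 0.1031]
tool_rot: [3.138, 0.006, -0.852]
contact_force: [0.2, 0.3, -0.2]
opening: 0.0154
```

```bash
python3 - <<'E'
from h import *
for n in ('wrist','side'): snap(n,n+'16')
o=robot.observe();print(o['tool_pos'],o['tool_rot'],o['qpos'])
crop('side16',260,220,420,340,5,'v2')
E
```

```text
[ 0.50564929 -0.22382377  0.10515791] [ 3.13848018  0.00369492 -0.85043924] [-0.55422511  0.51851773  1.60653804 -0.00222651  1.02098052  1.86817234]
```

View pics/wrist16.png

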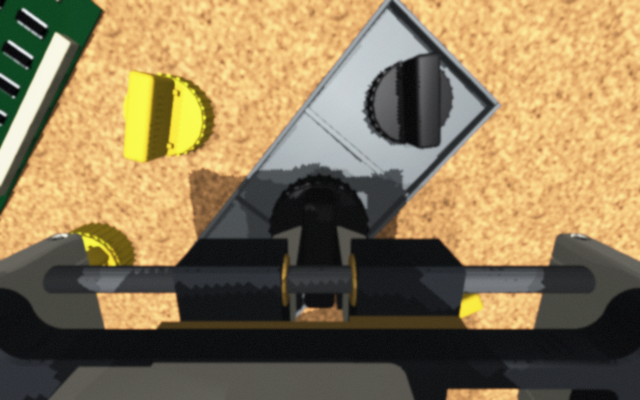

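View pics/v2.png

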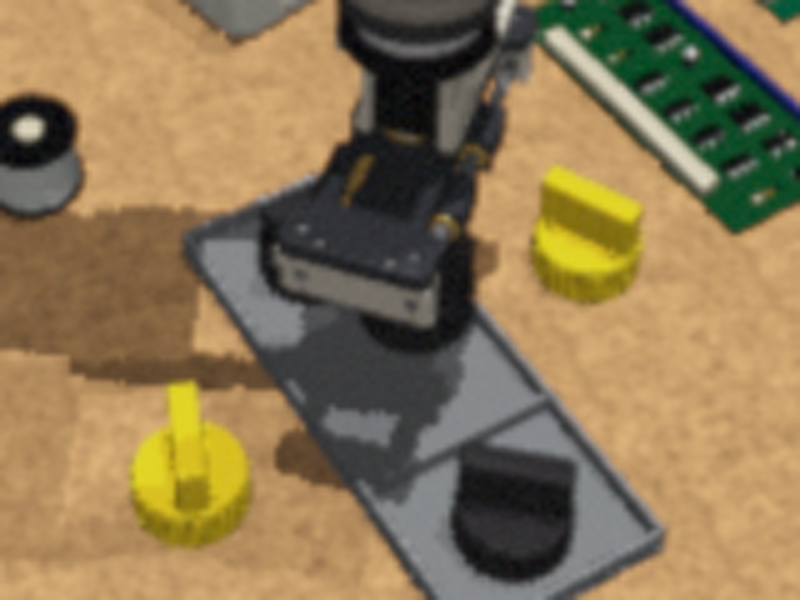

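send_rows(plan=[[[0,0,-0.025],[0,0,0],255],[[0,0,-0.025],[0,0,0],255],[[0,0,-0.01],[0,0,0],255],[[0,0,-0.004],[0,0,0],255],[[0,0,-0.001],[0,0,0],255],[[0,0,0],[0,0,0],255]])

```text
time: 18.65
tool_pos: [0.5066, -0.2249, 0.0414]
tool_rot: [3.139, 0.001, -0.851]
contact_force: [-0.4, -0.2, -0.7]
opening: 0.016
```

send_rows(plan=[[[0,0,-0.0012],[0,0,0],255],[[0,0,0],[0,0,0],255]])

```text
time: 18.85
tool_pos: [0.5062, -0.2249, 0.0397]
tool_rot: [3.138, 0.002, -0.851]
contact_force: [0.3, -0.5, -1.4]
opening: 0.0156
```

send_rows(plan=[[[0,0,-0.001],[0,0,0],255],[[0,0,0],[0,0,0],255]])

```text
time: 19.05
tool_pos: [0.5062, -0.2249, 0.039]
tool_rot: [3.138, 0.002, -0.851]
contact_force: [-1.3, 0.9, 4.6]
opening: 0.0156
```

send_rows(plan=[[[0,0,-0.001],[0,0,0],255],[[0,0,0],[0,0,0],255]])

```text
time: 19.25
tool_pos: [0.5061, -0.2249, 0.039]
tool_rot: [3.138, 0.001, -0.851]
contact_force: [-4.4, 2.8, 13.5]
opening: 0.0157
```

send_rows(plan=[[[0,0,0.001],[0,0,0],144],[[0,0,0],[0,0,0],144],[[0,0,0],[0,0,0],144],[[0,0,0.02],[0,0,0],144],[[0,0,0.035],[0,0,0.1],144],[[0.001,-0.006,0.037],[0,0,0.145],144],[[0.001,-0.006,0],[0,0,0.145],144],[[0.001,-0.006,0],[0,0,0.145],144],[[0.001,-0.006,0],[0,0,0.145],144],[[0.001,-0.006,0],[0,0,0.145],144],[[0.001,-0.006,0],[0,0,0.145],144],[[0.001,-0.006,0],[0,0,0.145],144],[[0.001,-0.006,0],[0,0,0.145],144],[[0.001,-0.006,0],[0,0,0.145],144],[[0.001,-0.006,0],[0,0,0.145],144],[[0.001,-0.006,0],[0,0,0.145],144],[[0.001,-0.006,0],[0,0,0.145],144],[[0.001,-0.006,0],[0,0,0.145],144],[[0.001,-0.006,0],[0,0,0.145],144],[[0.001,-0.006,0],[0,0,0.145],144]])

```text
time: 21.25
tool_pos: [0.5208, -0.3149, 0.1297]
tool_rot: [3.139, 0.002, 1.43]
contact_force: [0.1, 0.2, -0.3]
opening: 0.0399
```

```bash
python3 - <<'E'
from h import *
o=robot.observe();print(o['tool_pos'],o['tool_rot'],o['qpos'])
plan([.527,-.346,.132],Ro.from_euler('xyz',[np.pi,0,2.45]).as_matrix(),o)
E
```

```text
[ 0.52081636 -0.31494481  0.12970573] [3.13869671e+00 2.47491354e-03 1.43004659e+00] [-6.69380156e-01  5.77265351e-01  1.41978579e+00 -7.44255074e-04
  1.14079274e+00 -5.28325006e-01]
dp [ 0.0062 -0.0311  0.0023] w [0.0013 0.0038 1.0199] |w| 1.02 rows 7.0
```

send_rows(plan=[[[0.001,-0.005,0],[0,0,0.145],144],[[0.001,-0.005,0],[0,0,0.145],144],[[0.001,-0.005,0.002],[0,0,0.145],144],[[0.001,-0.005,0],[0,0,0.145],144],[[0.001,-0.004,0],[0,0,0.145],144],[[0.001,-0.004,0],[0,0,0.145],144],[[0,-0.003,0],[0,0,0.145],144],[[0,0,0],[0,0,0],144],[[0,0,0],[0,0,0],144]])

```text
time: 22.15
tool_pos: [0.5268, -0.3456, 0.1318]
tool_rot: [3.138, 0.002, 2.435]
contact_force: [-0.4, -0.0, -0.4]
opening: 0.0402
```

```bash
python3 - <<'E'
from h import *
for n in ('wrist','side'): snap(n,n+'17')
o=robot.observe();print(o['tool_pos'],o['tool_rot'],o['qpos'])
crop('wrist17',220,80,420,240,4,'w1')
E
```

```text
[ 0.52685169 -0.34553808  0.13198004] [3.13803717e+00 2.45201985e-03 2.43628650e+00] [-0.703845    0.61228278  1.34778459  0.00384299  1.17907068 -1.57080236]
```

View pics/w1.png

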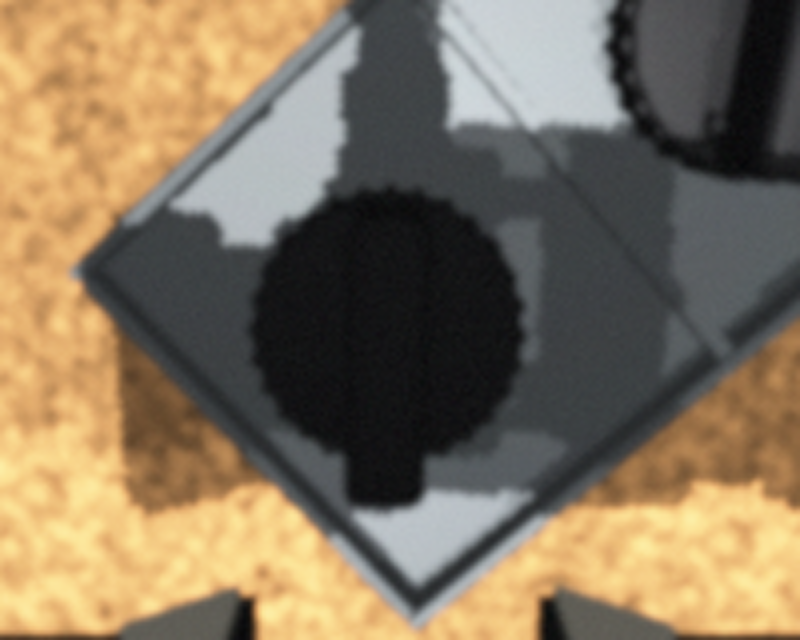

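View pics/side17.png

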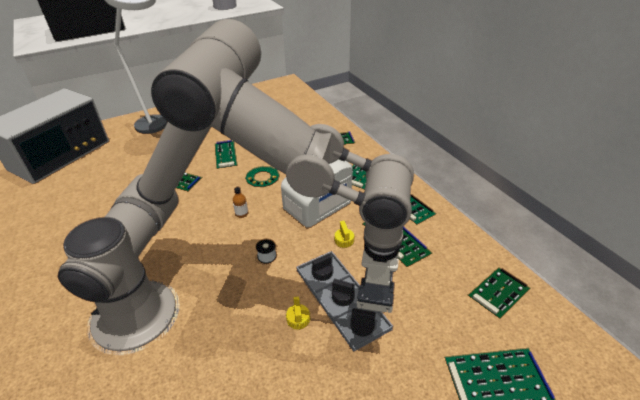

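```bash
python3 - <<'E'
from h import *
o=robot.observe(); p,R=tool(o); x=R[:,0];y=R[:,1]
def at(u,v,z):
    O,r=wray('wrist17',220+u/4,80+v/4,o); return O+r*(z-O[2])/r[2]
a=at(388,188,.006)-.031*x; b=at(384,505,.0645)+.029*x
for q in (a,b): print(q.round(4), 'tool x,y off',((q-p)@x).round(4),((q-p)@y).round(4))
A,B=at(386,225,.0645),at(384,505,.0645);d=A-B;print(np.arctan2(d[1],d[0]))
E
```

```text
[ 0.5071 -0.3305  0.0061] tool x,y off 0.0251 -0.0018
[ 0.5047 -0.3296  0.0644] tool x,y off 0.0274 -0.0025
2.425863339145751
```

send_rows(plan=[[[-0.0104,0.0074,0],[0,0,0],144],[[-0.0104,0.0074,-0.01],[0,0,0],144],[[0,0,-0.025],[0,0,0],144],[[0,0,-0.03],[0,0,0],144],[[0,0,-0.02],[0,0,0],144],[[0,0,-0.008],[0,0,0],144],[[0,0,0],[0,0,0],144]])

```text
time: 22.95
tool_pos: [0.5057, -0.3305, 0.0382]
tool_rot: [3.138, 0.001, 2.438]
contact_force: [0.3, -0.2, 0.4]
opening: 0.04
```

```bash
python3 - <<'E'
from h import *
snap('wrist','wrist18')
o=robot.observe();print(o['tool_pos'],o['tool_rot'],o['contact_force'])
crop('wrist18',260,140,380,260,6,'x1')
E
```

```text
[ 0.50629039 -0.33099686  0.03940231] [3.13810113e+00 2.88360305e-03 2.43840006e+00] [-0.09286701 -0.47385483  0.18143268]
```

View pics/x1.png

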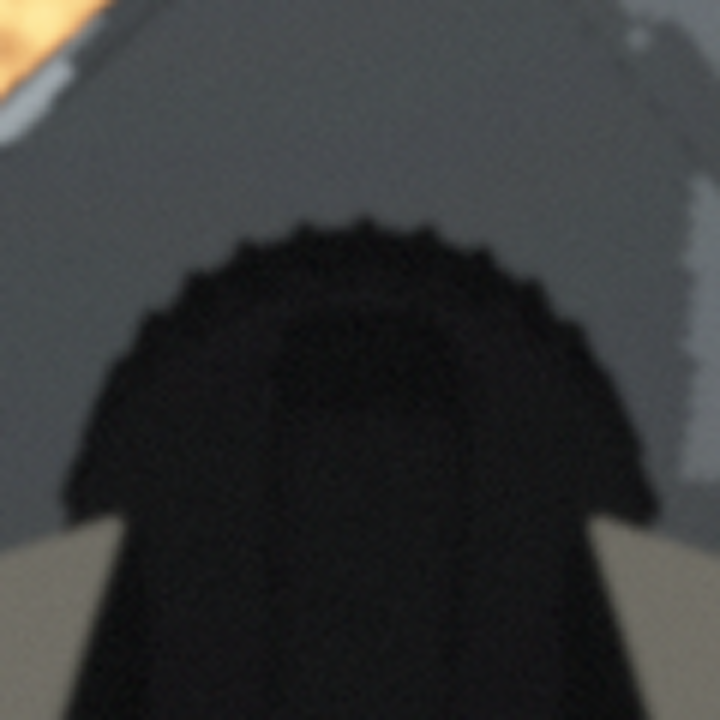

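send_rows(plan=[[[0,0,0],[0,0,0],255],[[0,0,0],[0,0,0],255],[[0,0,0],[0,0,0],255],[[0,0,0],[0,0,0],255]])

```text
time: 23.4
tool_pos: [0.5064, -0.3312, 0.0398]
tool_rot: [3.138, 0.004, 2.439]
contact_force: [-0.5, 0.9, 1.7]
opening: 0.016
```

```bash
python3 - <<'E'
from h import *
snap('wrist','wrist19')
o=robot.observe();print(o['tool_pos'],o['tool_rot'],o['contact_force'],o['opening'])
crop('wrist19',260,140,380,260,6,'y1'); print(dxof(176.2,.0349))
nx,ny,n=cf(.2036)
Mp=np.array([.5585,.1292,.1719]); plan(Mp+.1*n,np.c_[-nx,ny,-n],o)
E
```

```text
[ 0.50641354 -0.33116242  0.03982301] [3.13807829 0.00399886 2.43908946] [1.59046603 1.14833904 2.90255295] 0.01556349045935137
0.0008264900799609974
dp [-0.0041  0.4488  0.214 ] w [-0.1583 -0.6072  0.8763] |w| 1.078 rows 11.0
```

View pics/y1.png

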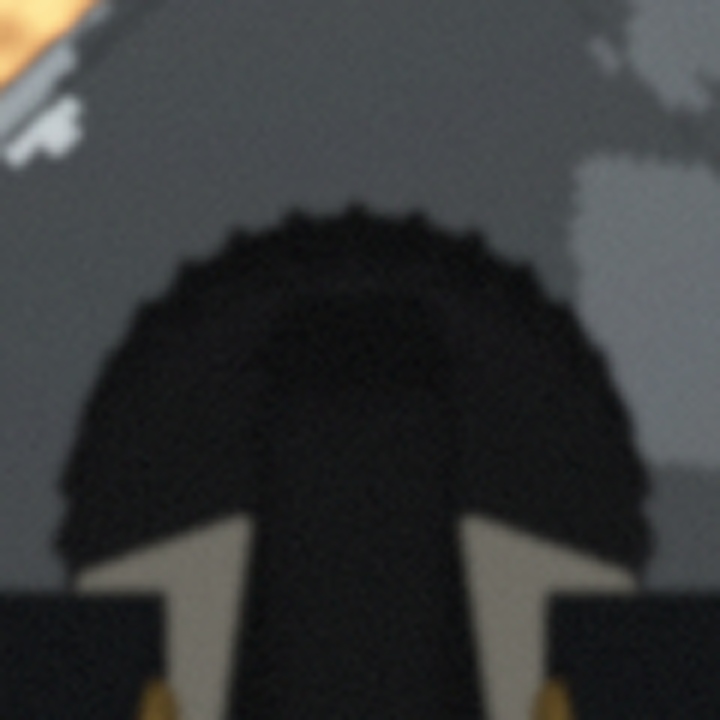

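send_rows(plan=[[[0,0,0.03],[0,0,0],255],[[0,0,0.048],[0,0,0],255],[[0,0,0.048],[0,0,0],255],[[-0.0004,0.0408,0.008],[-0.0144,-0.0552,0.0797],255],[[-0.0004,0.0408,0.008],[-0.0144,-0.0552,0.0797],255],[[-0.0004,0.0408,0.008],[-0.0144,-0.0552,0.0797],255],[[-0.0004,0.0408,0.008],[-0.0144,-0.0552,0.0797],255],[[-0.0004,0.0408,0.008],[-0.0144,-0.0552,0.0797],255],[[-0.0004,0.0408,0.008],[-0.0144,-0.0552,0.0797],255],[[-0.0004,0.0408,0.008],[-0.0144,-0.0552,0.0797],255],[[-0.0004,0.0408,0.008],[-0.0144,-0.0552,0.0797],255],[[-0.0004,0.0408,0.008],[-0.0144,-0.0552,0.0797],255],[[-0.0004,0.0408,0.008],[-0.0144,-0.0552,0.0797],255],[[-0.0004,0.0408,0.008],[-0.0144,-0.0552,0.0797],255],[[0,0,0],[0,0,0],255],[[0,0,0],[0,0,0],255]])

```text
time: 25.05
tool_pos: [0.5011, 0.1186, 0.2531]
tool_rot: [-3.141, 0.609, -2.936]
contact_force: [0.1, -0.9, -1.6]
opening: 0.0153
```

```bash
python3 - <<'E'
from h import *
o=robot.observe()
neck(off=.0053,e=0)
nx,ny,n=cf(.2036); Mp=np.array([.5585,.1292,.1719]); plan(Mp+(.022+.0053)*n,np.c_[-nx,ny,-n],o)
E
```

```text
t 25.05 cap-M nx,ny,n mm [-1.24  1.25 94.7 ] tool z dev -0.0017 0.001 roll -0.002
  F nx,ny,n [-1.  -0.9 -1.3] tq [ 0.12  0.37 -0.07] q [ 0.016  0.016  2.03   0.225  0.506 -1.925] open 0.0153
dp [ 0.0421  0.0074 -0.0588] w [ 0.0006 -0.0016 -0.0021] |w| 0.003 rows 2.0
```

send_rows(plan=[[[0.006,0.001,-0.009],[0,0,0],255],[[0.012,0.002,-0.017],[0,0,0],255],[[0.012,0.002,-0.017],[0,0,0],255],[[0.012,0.002,-0.016],[0,0,0],255],[[0,0,0],[0,0,0],255],[[0,0,0],[0,0,0],255]])

```text
time: 25.65
tool_pos: [0.5441, 0.1236, 0.1928]
tool_rot: [3.141, 0.607, -2.94]
contact_force: [-0.4, -0.4, -1.5]
opening: 0.0158
```

```bash
python3 - <<'E'
from h import *
neck(off=.0053,e=0)
snap('scene','scene20');neck(off=.0053,e=0)
snap('side','side20');neck(off=.0053,e=0)
snap('wrist','wrist20');neck(off=.0053,e=0)
crop('scene20',350,150,420,210,10,'z3')
E
```

```text
t 25.65 cap-M nx,ny,n mm [-0.53 -2.56 20.56] tool z dev -0.0035 -0.001 roll 0.002
  F nx,ny,n [-1.3 -0.3 -1. ] tq [ 0.12  0.39 -0.02] q [ 0.029  0.187  2.032  0.301  0.336 -1.998] open 0.0158
t 25.7 cap-M nx,ny,n mm [-0.5  -2.37 21.03] tool z dev -0.0031 -0.0009 roll 0.001
  F nx,ny,n [ 0.2  1.  -0.4] tq [ 0.11  0.35 -0.11] q [ 0.03   0.186  2.032  0.301  0.337 -1.998] open 0.0158
t 25.75 cap-M nx,ny,n mm [-0.33 -2.18 21.4 ] tool z dev -0.0024 -0.0008 roll 0.001
  F nx,ny,n [-0.8 -0.3 -0.9] tq [ 0.11  0.41 -0.04] q [ 0.03   0.185  2.033  0.301  0.337 -1.998] open 0.0157
t 25.8 cap-M nx,ny,n mm [-0.14 -2.   21.66] tool z dev -0.0019 -0.0006 roll 0.001
  F nx,ny,n [-0.5  0.1 -0.4] tq [ 0.12  0.41 -0.09] q [ 0.03   0.184  2.033  0.301  0.337 -1.998] open 0.0157
```

View pics/z3.png

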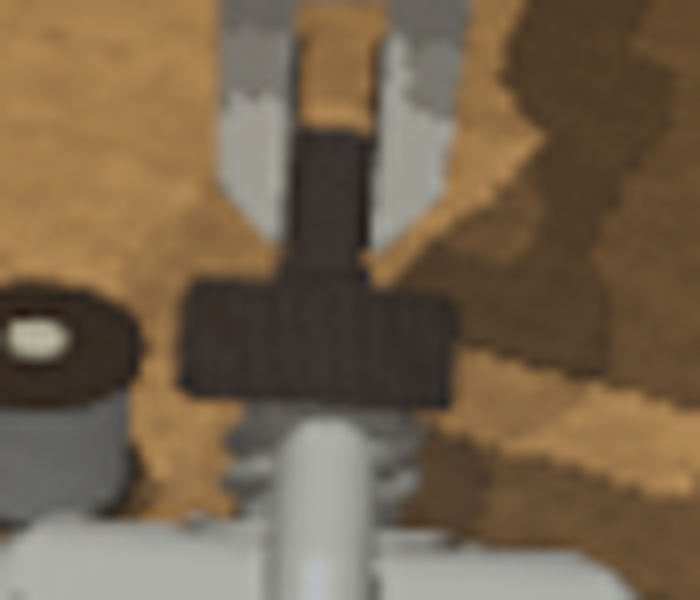

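```bash
python3 - <<'E'
from h import *
nx,ny,n=cf(.2036); Mp=np.array([.5585,.1292,.1719])
for s in (.022-.017,.022-.0305,-.0085-.006,-.0085-.012): print(s,(proj('scene20',Mp+s*n)-[350,150])*10)
print((proj('scene20',Mp-.0085*n+.001*ny)-proj('scene20',Mp-.0085*n))*10)
neck(off=.0053,e=0)
E
```

```text
0.0049999999999999975 [317.22496241 332.73491767]
-0.0085 [312.56935342 393.45257521]
-0.0145 [310.50090154 420.42897152]
-0.0205 [308.43288494 447.39969081]
[4.52805141 0.33426286]
t 25.8 cap-M nx,ny,n mm [-0.14 -2.   21.66] tool z dev -0.0019 -0.0006 roll 0.001
  F nx,ny,n [-0.5  0.1 -0.4] tq [ 0.12  0.41 -0.09] q [ 0.03   0.184  2.033  0.301  0.337 -1.998] open 0.0157
```

send_rows(plan=[[[-0.0005,0.0023,0],[0,0,0],255],[[0.0011,0.0002,-0.0016],[0,0,0],255],[[0,0,0],[0,0,0],255],[[0,0,0],[0,0,0],255]])

```text
time: 26.2
tool_pos: [0.5443, 0.1274, 0.1926]
tool_rot: [-3.141, 0.61, -2.937]
contact_force: [-0.5, -0.8, -0.3]
opening: 0.0159
```

```bash
python3 -c "from h import *;neck(off=.0053,e=0)"
```

```text
t 26.2 cap-M nx,ny,n mm [ 0.18  1.13 19.89] tool z dev -0.001 0.0001 roll -0.001
  F nx,ny,n [-0.7 -0.7  0.2] tq [ 0.1   0.44 -0.07] q [ 0.039  0.189  2.032  0.294  0.331 -1.986] open 0.0159
```

send_rows(plan=[[[0.0011,0.0002,-0.0016],[0,0,0],255],[[0.0006,0.0001,-0.0008],[0,0,0],255],[[0,0,0],[0,0,0],255]])

```text
time: 26.5
tool_pos: [0.5464, 0.1276, 0.1903]
tool_rot: [-3.141, 0.61, -2.937]
contact_force: [2.7, 0.2, -0.1]
opening: 0.0156
```

```bash
python3 -c "from h import *;neck(off=.0053,e=0)"
```

```text
t 26.5 cap-M nx,ny,n mm [ 0.57  0.9  16.76] tool z dev -0.0005 -0.0002 roll -0.0
  F nx,ny,n [ 2.2 -0.3 -1.6] tq [ 0.06  0.18 -0.08] q [ 0.039  0.196  2.031  0.299  0.324 -1.991] open 0.0156
```

send_rows(plan=[[[0.0006,0.0001,-0.0008],[0,0,0],255],[[0.0006,0.0001,-0.0008],[0,0,0],255],[[0,0,0],[0,0,0],255]])

```text
time: 26.8
tool_pos: [0.5475, 0.1278, 0.1887]
tool_rot: [-3.141, 0.61, -2.937]
contact_force: [1.1, 0.0, -0.3]
opening: 0.0154
```

```bash
python3 -c "from h import *;neck(off=.0053,e=0)"
```

```text
t 26.8 cap-M nx,ny,n mm [ 0.57  0.86 14.78] tool z dev -0.0006 -0.0002 roll -0.0
  F nx,ny,n [ 0.7 -0.2 -0.8] tq [ 0.04  0.02 -0.08] q [ 0.039  0.201  2.03   0.302  0.32  -1.993] open 0.0154
```

send_rows(plan=[[[0.0006,0.0001,-0.0008],[0,0,0],255],[[0.0006,0.0001,-0.0008],[0,0,0],255],[[0,0,0],[0,0,0],255]])

```text
time: 27.1
tool_pos: [0.5486, 0.128, 0.187]
tool_rot: [-3.141, 0.61, -2.938]
contact_force: [3.1, -0.9, -0.5]
opening: 0.0157
```

```bash
python3 -c "from h import *;neck(off=.0053,e=0)"
```

```text
t 27.1 cap-M nx,ny,n mm [ 0.55  0.8  12.75] tool z dev -0.0008 -0.0002 roll -0.0
  F nx,ny,n [ 2.1 -1.5 -2. ] tq [-0.07 -0.03 -0.04] q [ 0.04   0.206  2.03   0.305  0.316 -1.996] open 0.0157
```

send_rows(plan=[[[0.0006,0.0001,-0.0008],[0,0,0],255],[[0.0006,0.0001,-0.0008],[0,0,0],255],[[0,0,0],[0,0,0],255]])

```text
time: 27.4
tool_pos: [0.5498, 0.1282, 0.1854]
tool_rot: [-3.141, 0.61, -2.938]
contact_force: [2.6, -0.3, 0.4]
opening: 0.0159
```

```bash
python3 -c "from h import *;neck(off=.0053,e=0)"
```

```text
t 27.4 cap-M nx,ny,n mm [ 0.57  0.82 10.74] tool z dev -0.0009 -0.0001 roll -0.0
  F nx,ny,n [ 2.3 -0.8 -1.1] tq [-0.03 -0.11 -0.05] q [ 0.04   0.21   2.029  0.308  0.312 -1.999] open 0.0159
```

send_rows(plan=[[[0.0006,0.0001,-0.0008],[0,0,0],255],[[0.0006,0.0001,-0.0008],[0,0,0],255],[[0,0,0],[0,0,0],255]])

```text
time: 27.7
tool_pos: [0.5503, 0.1284, 0.1848]
tool_rot: [-3.141, 0.611, -2.937]
contact_force: [-11.3, -5.0, 14.0]
opening: 0.0157
```

```bash
python3 -c "from h import *;neck(off=.0053,e=0)"
```

```text
t 27.7 cap-M nx,ny,n mm [0.69 0.83 9.93] tool z dev -0.0002 -0.0 roll -0.001
  F nx,ny,n [-1.8 -2.6 18.3] tq [-0.16  0.56 -0.09] q [ 0.04   0.212  2.029  0.311  0.31  -2.003] open 0.0157
```

send_rows(plan=[[[0.0006,0.0001,-0.0008],[0,0,0],255],[[0,0,0],[0,0,0],255]])

```text
time: 27.9
tool_pos: [0.5505, 0.1284, 0.1847]
tool_rot: [-3.141, 0.611, -2.937]
contact_force: [-20.4, -8.3, 24.3]
opening: 0.0155
```

```bash
python3 -c "from h import *;neck(off=.0053,e=0)"
```

```text
t 27.9 cap-M nx,ny,n mm [0.77 0.85 9.76] tool z dev 0.0003 0.0 roll -0.001
  F nx,ny,n [-3.8 -4.  32.3] tq [-0.3   0.96 -0.1 ] q [ 0.04   0.213  2.029  0.312  0.309 -2.004] open 0.0155
```

send_rows(plan=[[[0,0,0],[0.0786,0.0162,-0.1147],255],[[0,0,0],[0.0786,0.0162,-0.1147],255],[[0.0001,0,-0.0002],[0.0786,0.0162,-0.1147],255]])

```text
time: 28.2
tool_pos: [0.5516, 0.1284, 0.1837]
tool_rot: [2.86, 0.55, 2.84]
contact_force: [-3.0, -2.2, 6.2]
opening: 0.0156
```

```bash
python3 -c "from h import *;neck(off=.0053,e=0)"
```

```text
t 28.2 cap-M nx,ny,n mm [1.04 0.58 8.33] tool z dev 0.0005 -0.0001 roll 0.425
  F nx,ny,n [ 0.8 -1.5  7. ] tq [-0.35  0.14  0.01] q [ 0.04   0.216  2.029  0.315  0.306 -1.581] open 0.0156
```

send_rows(plan=[[[0.0004,0.0001,-0.0006],[0.0786,0.0162,-0.1147],255],[[0.0003,0.0001,-0.0005],[0.0786,0.0162,-0.1147],255],[[0.0003,0.0001,-0.0005],[0.0786,0.0162,-0.1147],255],[[0.0003,0.0001,-0.0005],[0.0786,0.0162,-0.1147],255]])

```text
time: 28.6
tool_pos: [0.5533, 0.128, 0.1817]
tool_rot: [2.612, 0.324, 2.272]
contact_force: [-6.7, -9.5, 9.9]
opening: 0.0158
```

```bash
python3 -c "from h import *;neck(off=.0053,e=0)"
```

```text
t 28.6 cap-M nx,ny,n mm [ 1.24 -0.15  5.84] tool z dev 0.0017 -0.0011 roll 0.985
  F nx,ny,n [-1.2 -7.9 13. ] tq [-1.52  0.47  0.1 ] q [ 0.04   0.222  2.028  0.32   0.299 -1.027] open 0.0158
```

send_rows(plan=[[[0.0002,-0.0001,-0.0006],[0.0782,0.0182,-0.1147],255],[[0.0002,-0.0001,-0.0006],[0.0782,0.0182,-0.1147],255],[[0.0002,-0.0001,-0.0006],[0.0782,0.0182,-0.1147],255],[[0.0002,-0.0001,-0.0006],[0.0782,0.0182,-0.1147],255]])

```text
time: 29.0
tool_pos: [0.5538, 0.1277, 0.1792]
tool_rot: [2.537, 0.014, 1.797]
contact_force: [-6.9, -7.8, 10.6]
opening: 0.0158
```

```bash
python3 -c "from h import *;neck(off=.0053,e=0)"
```

```text
t 29.0 cap-M nx,ny,n mm [ 0.14 -0.54  3.52] tool z dev -0.0061 0.0015 roll 1.545
  F nx,ny,n [-0.8 -6.3 13.5] tq [-1.32  0.25  0.19] q [ 0.038  0.228  2.024  0.322  0.306 -0.471] open 0.0158
```

send_rows(plan=[[[0.0002,-0.0001,-0.0006],[0.0786,0.0162,-0.1147],255],[[0.0002,-0.0001,-0.0006],[0.0786,0.0162,-0.1147],255],[[0.0002,0,-0.0006],[0.0786,0.0162,-0.1147],255],[[0.0002,0,-0.0006],[0.0786,0.0162,-0.1147],255]])

```text
time: 29.4
tool_pos: [0.5544, 0.1277, 0.1767]
tool_rot: [2.605, -0.298, 1.325]
contact_force: [-7.8, -7.2, 10.1]
opening: 0.0158
```

```bash
python3 -c "from h import *;neck(off=.0053,e=0)"
```

```text
t 29.4 cap-M nx,ny,n mm [-0.85 -0.65  1.09] tool z dev -0.0037 0.0053 roll 2.104
  F nx,ny,n [-1.7 -5.5 13.5] tq [-1.19  0.47  0.12] q [0.034 0.233 2.028 0.353 0.298 0.055] open 0.0158
```

send_rows(plan=[[[0.0003,0,-0.0006],[0.0786,0.0162,-0.1147],255],[[0.0003,0,-0.0005],[0.0786,0.0162,-0.1147],255]])

```text
time: 29.6
tool_pos: [0.5546, 0.1279, 0.1753]
tool_rot: [2.699, -0.433, 1.062]
contact_force: [-8.1, -5.4, 10.6]
opening: 0.0158
```

```bash
python3 -c "from h import *;neck(off=.0053,e=0)"
```

```text
t 29.6 cap-M nx,ny,n mm [-1.36 -0.48 -0.15] tool z dev -0.0024 0.0069 roll 2.385
  F nx,ny,n [-1.3 -3.7 13.9] tq [-0.75  0.57  0.14] q [0.033 0.235 2.031 0.367 0.294 0.321] open 0.0158
```

send_rows(plan=[[[0.0003,0,-0.0005],[0.078,0.0192,-0.1147],255],[[0.0003,0,-0.0005],[0.078,0.0192,-0.1147],255]])

```text
time: 29.8
tool_pos: [0.5547, 0.1282, 0.1746]
tool_rot: [2.842, -0.533, 0.766]
contact_force: [-20.0, -6.7, 22.9]
opening: 0.0157
```

```bash
python3 -c "from h import *;neck(off=.0053,e=0)"
```

```text
t 29.8 cap-M nx,ny,n mm [-1.7  -0.16 -0.84] tool z dev -0.0067 0.0089 roll 2.664
  F nx,ny,n [-4.  -2.6 30.8] tq [-0.25  0.87  0.22] q [0.033 0.237 2.028 0.365 0.299 0.602] open 0.0157
```

send_rows(plan=[[[0,0,0],[0.0786,0.0162,-0.1147],255],[[0,0,0],[0.0786,0.0162,-0.1147],255]])

```text
time: 30.0
tool_pos: [0.5545, 0.1286, 0.1745]
tool_rot: [3.017, -0.595, 0.443]
contact_force: [-14.1, -2.4, 16.1]
opening: 0.0154
```

```bash
python3 -c "from h import *;neck(off=.0053,e=0)"
```

```text
t 30.0 cap-M nx,ny,n mm [-1.84  0.25 -0.8 ] tool z dev -0.0042 0.011 roll 2.944
  F nx,ny,n [-2.4  0.4 21.4] tq [0.01 0.68 0.15] q [0.032 0.237 2.03  0.38  0.296 0.867] open 0.0154
```

send_rows(plan=[[[-0.0002,0,0.0002],[0.0786,0.0162,-0.1147],255],[[-0.0002,0,0.0002],[0.0786,0.0162,-0.1147],255]])

```text
time: 30.2
tool_pos: [0.5536, 0.1285, 0.1739]
tool_rot: [-3.074, -0.604, 0.105]
contact_force: [-7.7, -0.9, 5.1]
opening: 0.0158
```

```bash
python3 -c "from h import *;neck(off=.0053,e=0)"
```

```text
t 30.2 cap-M nx,ny,n mm [-2.96  0.4  -0.84] tool z dev -0.0032 0.0117 roll -3.06
  F nx,ny,n [-3.4  0.6  8.6] tq [-0.24  0.74  0.85] q [0.031 0.236 2.034 0.389 0.293 1.136] open 0.0158
```

send_rows(plan=[[[0,0,0],[0.0786,0.0162,-0.1147],255],[[0,0,0],[0.0393,0.0081,-0.0574],255]])

```text
time: 30.4
tool_pos: [0.5539, 0.1287, 0.174]
tool_rot: [-2.935, -0.579, -0.142]
contact_force: [-7.3, -1.2, 7.9]
opening: 0.0169
```

```bash
python3 -c "
from h import *
neck(off=.0053,e=0)
for n in ('scene','side','wrist'): snap(n,n+'21')
neck(off=.0053,e=0)
crop('scene21',350,150,420,210,10,'a3');crop('side21',270,150,350,210,9,'a2')"
```

```text
t 30.4 cap-M nx,ny,n mm [-2.58  0.48 -0.92] tool z dev -0.0005 0.0114 roll -2.854
  F nx,ny,n [-1.5  0.3 10.8] tq [0.03 0.26 1.62] q [0.031 0.236 2.035 0.394 0.289 1.337] open 0.0169
t 30.55 cap-M nx,ny,n mm [-2.42  0.5  -0.93] tool z dev -0.0002 0.0114 roll -2.858
  F nx,ny,n [-2.3  0.7 11.3] tq [0.   0.6  1.16] q [0.031 0.236 2.035 0.394 0.289 1.333] open 0.017
```

View pics/a3.png

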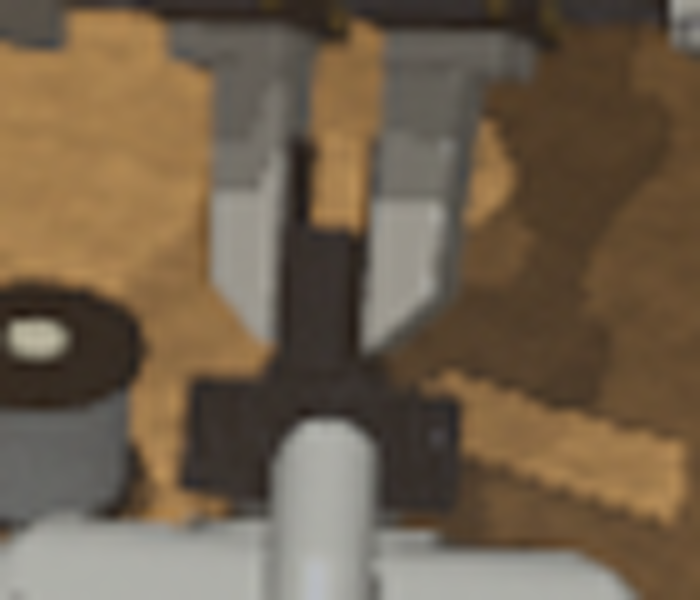

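View pics/wrist21.png

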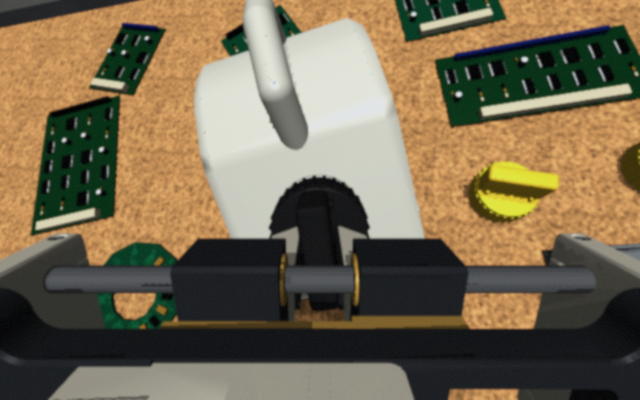

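send_rows(plan=[[[0,0,0],[0.0561,0.0116,-0.0819],255],[[0,0,0],[0,0,0],255]], newtons=60)

```text
time: 30.75
tool_pos: [0.5542, 0.1288, 0.1742]
tool_rot: [-2.874, -0.558, -0.255]
contact_force: [-6.8, -0.6, 7.3]
opening: 0.0176
```

```bash
python3 -c "
from h import *
neck(off=.0053,e=0)"
```

```text
t 30.75 cap-M nx,ny,n mm [-2.14  0.49 -0.93] tool z dev 0.0013 0.011 roll -2.757
  F nx,ny,n [-1.4  0.8  9.9] tq [0.12 0.48 1.37] q [0.032 0.236 2.036 0.396 0.287 1.433] open 0.0176
```

send_rows(plan=[[[-0.0003,0,0.0004],[0,0,0],140],[[0,0,0],[0,0,0],140],[[0,0,0],[0,0,0],140],[[-0.0056,-0.0012,0.0082],[0,0,0],140],[[-0.0168,-0.0035,0.0246],[0,0,0],140],[[-0.0168,-0.0035,0.0246],[0,0,0],140],[[-0.02,-0.005,0.02],[0,0,0],140],[[-0.03,-0.005,0.02],[0,0,0],140],[[-0.03,-0.005,0.01],[0,0,0],140],[[0,0,0],[0,0,0],140],[[0,0,0],[0,0,0],140]])

```text
time: 31.85
tool_pos: [0.4355, 0.1049, 0.2829]
tool_rot: [-2.872, -0.56, -0.259]
contact_force: [0.1, -0.4, -0.3]
opening: 0.0414
```

```bash
python3 -c "
from h import *
for n in ('scene','side','wrist'): snap(n,n+'22')
o=robot.observe();print(o['time'],o['tool_pos'],o['contact_force'],o['qpos'])
crop('scene22',180,130,440,325,3,'b3');crop('side22',220,150,420,330,4,'b2')"
```

```text
32.0 [0.43611449 0.10509953 0.28163324] [ 0.80191101  0.91585808 -0.4433444 ] [-0.04509538 -0.16407127  2.1042889   0.26332922  0.62216472  1.53796459]
```

View pics/b3.png

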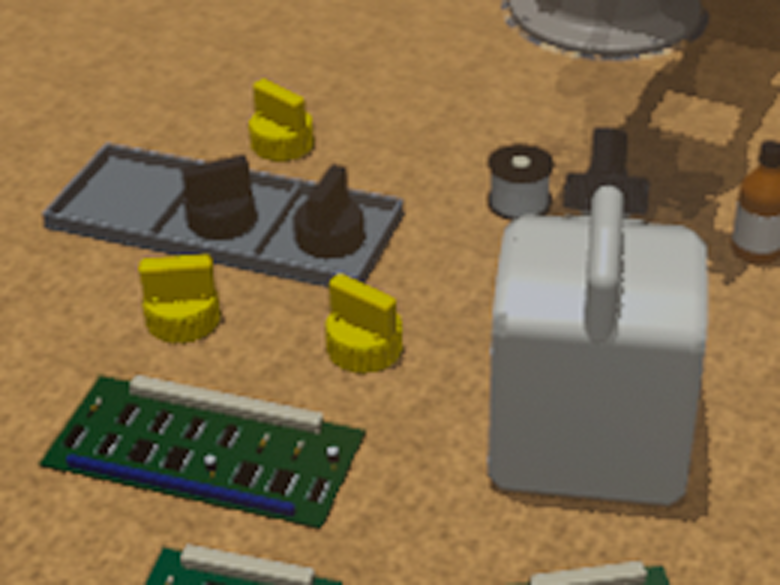

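View pics/b2.png

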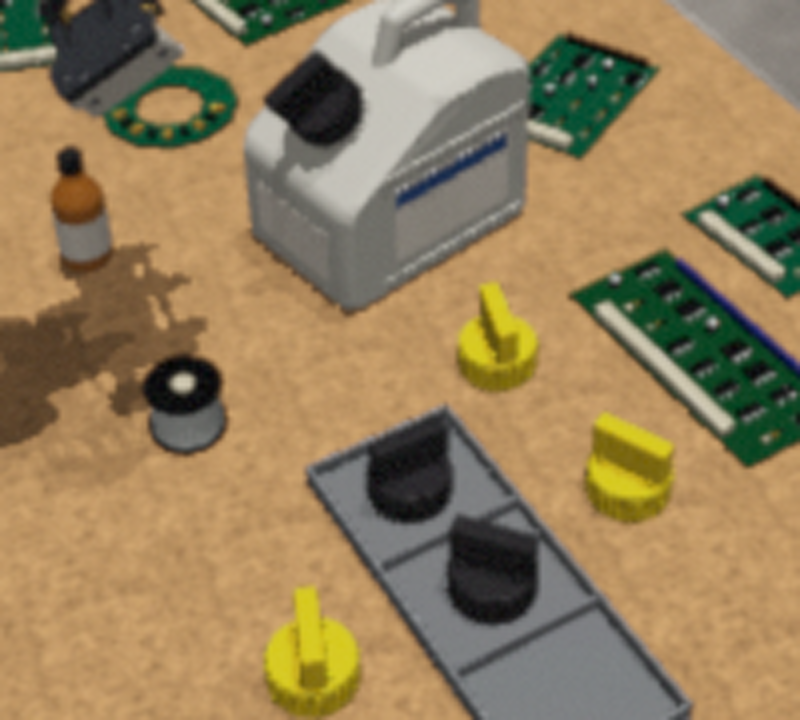

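View pics/wrist22.png

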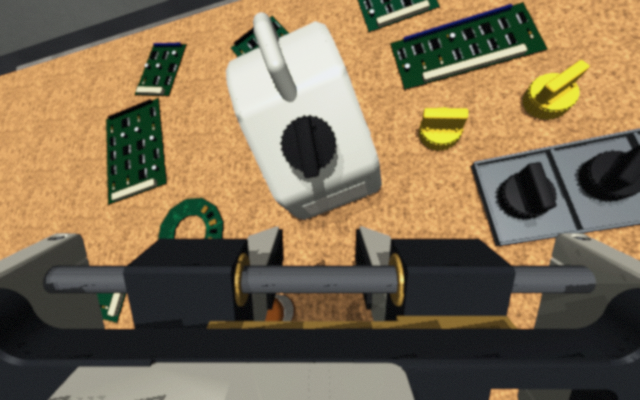

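```bash
python3 -c "
from h import *
a=cv2.imread('pics/scene1.png')[160:210,360:410];b=cv2.imread('pics/scene22.png')[160:210,360:410]
c=cv2.imread('pics/side1.png')[150:200,270:320];d=cv2.imread('pics/side22.png')[150:200,270:320]
cv2.imwrite('pics/cmp.png',cv2.resize(np.vstack([np.hstack([a,b]),np.hstack([c,d])]),None,fx=6,fy=6,interpolation=cv2.INTER_CUBIC))"
```

```text
(no output)
```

View pics/cmp.png

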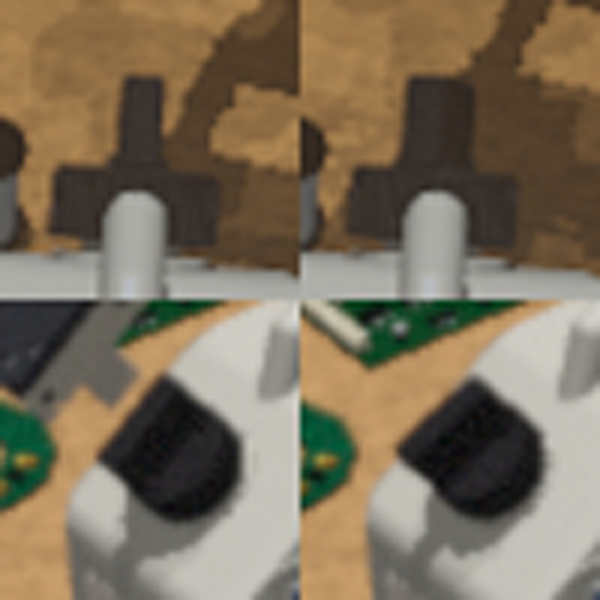

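The new cap sits at the same level as cap_1 did at cap_home: the skirts match to within a pixel in both views (scene rows ~188–201). Both other caps stand upright in the tray and the gripper is clear, so I'm handing in.

```bash
python3 -c "
from h import *
print(robot.hand_in())"
```

```text
the job is handed in; nothing more can be done
None
```

The fitting cap is screwed home on the can, and the other two caps stand upright in the tray. The job was handed in at about 32 s of the 72 s allowed; it reports no verdict.

- **Loose cap (cap_1):** I pulled it off the neck and set it in the empty tray compartment.
- **Middle-compartment cap:** this one does not fit. It stayed about 16 mm out through roughly 0.67 turn under 13–32 N. I put it back upright in its compartment.
- **Far-compartment cap:** this one has the can's thread. It dropped to about 10 mm out, sank about 0.6 mm for each 8° turned, and was home after a little over 0.5 turn. The torque then rose to about 1.6 N m and the bar began to slip in the jaws.

**Last checks:** In the scene and side pictures the seated cap is at the same level as cap_1 was at the start, within a pixel. The spool, flux bottle, boards and yellow look-alikes look unmoved.

**Disagreements:**
- The wrist, scene and touch estimates of the neck axis differed by up to 2 mm sideways. The middle cap was therefore tried up to about 1 mm off centre at first. The other cap threading in settled which one fits.
- My estimate of the home height was about 0.9 mm too high, compared with where the cap stopped.

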